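Put the loose nuts away in the drawer cabinet

ROBOT

A 7-joint arm with a two-finger parallel gripper is mounted at the origin on the work surface. World frame = base frame: x ahead of the robot, y to its left, z up, the work surface at z = 0. Lengths are in m, angles in rad, forces in N, time in s.
With the tool pointing down it reaches from about 0.4 to 0.875 m from the base axis. Payload 4.4 kg.
Tool frame: the origin (TCP) lies midway between the tips of the shut fingers; the grasp point (between the pads) lies 19 mm behind it (grip_point_offset is the distance from the TCP to the grasp point, in m); z points along the fingers, x is the direction in which the jaws open and shut, and the axes are right-handed (so a half turn about z gives the same grasp; the last joint's range is limited). The gripper opens to 85 mm and grips with 20 to 120 N. Pads are 22 mm wide; open, the fingers measure 114 mm over their backs; the gripper's body (76 mm by 85 mm) begins 54 mm behind the grasp point. The pads swing forward as they close: fully open they stand 13 mm farther back than shut.
Start: joints at [-1.201, 0.628, 0.038, 1.517, -0.027, 0.996, -0.02], TCP at [0.274, 0.589, 0.194] pointing down, gripper open.
Joint ranges: [-3.06, 3.06], [-0.37, 2.12], [-1.25, 1.32], [0.18, 2.47], [-1.1, 4.24], [0.23, 1.98], [-2.94, 2.94]. Speed limits (rad/s): [2.57, 2.57, 3.14, 3.14, 3.14, 3.14, 3.14].

INTERFACE

Orientations are given as a unit quaternion [x, y, z, w].
In Python, from station import move_ptp, servo_line, movej, ungrasp, clamp, dwell, ik, snapshot, PlanningError, close_job, get_time_s, get_joint_pos, get_qd, get_joint_efforts, get_ee_pos, get_eef_rot, get_contact_force, get_moment, get_opening, grip_point_offset gives the robot as it stands. Calls block until the motion is done:
- move_ptp(position, orientation): joint-space move of the TCP to a pose.
- servo_line(position, ori=None, vel=0.15, guard=None): straight line of the TCP; ori=None keeps the orientation; vel is the mean speed in m/s. With guard (N) it stops when the force on the tool has changed by that much, and returns True; else False.
- movej(angles): joint-space move.
- ungrasp() and clamp(f_grip=None): open the fingers fully, or close them until they stop; f_grip is the grip in N (None keeps the last).
- dwell(seconds).
- ik(position, orientation): joint angles nearest the present ones, or None.
- snapshot(name): name is "scene" or "top"; returns a dict with "img" (420x560x3 uint8, red, green, blue), "range_z" (420x560 float32, m along the optical axis (not along the pixel's ray), 0 where there is no reading), "fx", "fy", "cx", "cy" (pixels), "k1" (the pictures are not rectified: a ray, as slopes to the right and down, at radius r is drawn at 1 + k1 r^2 times it, then the intrinsics apply), "origin" and "orientation" of the camera in the world. Camera axes: x right, y up, looking along -z (the intrinsics and any distortion apply to the point x, -y, -z); pixel columns grow to the right and rows downward; lengths in m; the calibration is good to about 2 mm. A picture is of the moment at which its call begins.
A pose or a line that the arm cannot do raises PlanningError and nothing moves.
- close_job(): hands the job in, once; it reports no verdict.
Readings, each from a call of its own:
- get_time_s(): time.
- get_joint_pos(): joint angles.
- get_qd(): joint speeds.
- get_joint_efforts(): joint torques, N m.
- get_ee_pos(): TCP position.
- get_eef_rot(): TCP orientation.
- get_contact_force(): force on the tool from outside, world axes, zero at the start.
- get_moment(): the same for the moment, N m.
- get_opening(): finger opening in m.
Only numpy, scipy, OpenCV 4.12 (cv2) and the standard library are available. Lean on these libraries where they do the work, as an engineer would, in place of code of your own. Each camera call takes 0.05 s, during which the arm holds its last target.

TASK

Put the loose hex nuts away: pull the upper left drawer of the steel cabinet (the one standing ajar) well out, to more than half of its length, then hold the tin can close over it and pour all eight nuts in. Then stand the empty tin upright on the bench and push the drawer fully shut. Keep the other drawers shut and leave the spray can, the wrench and the tape roll where they are.

Things in the scene. Friction and masses are not known exactly. Their poses are not given: they have to be found in the camera images.
- drawer_upper_left (a joint): how far the upper left drawer (as seen from the robot) is pulled out of the cabinet, m: 0 = fully shut, 0.14 = its stop; it slides along the cabinet's -x axis (towards the robot when the cabinet is square to it), takes about 2 N to move, stays where it is left; it stands a little ajar at the start
- drawer_upper_left_handle (a point): centre of the upper left drawer's bow handle: a level round bar 11 mm thick, 90 mm long along the point's y axis, on two stems 38 mm either side of its centre; 35 mm in front of the drawer's front panel (29 mm free behind the bar), 33 mm below the cabinet's top, 117 mm above the bench. Axes as the cabinet's (x to the back, y left, z up); moves with the drawer
- drawer_upper_left_floor (a point): centre of that drawer's inner floor, 83 mm above the bench; axes as the cabinet's (x to the back); moves with the drawer. Inside 184 mm (x) by 132 (y), side walls 3 mm thick and 45 high; front panel's outer face 103 mm in front of this point, its top 59 above it. Pulled out by d, the front d less 3 mm of the inside is open from above, the rest is under the cabinet's roof
- cabinet: grey steel four-drawer cabinet (two side by side, two rows), 310 wide (y), 220 deep (x), 150 high, screwed to the bench; origin at the centre of its underside, x axis from its drawer fronts to its back, y to its left as seen from the front, z up. All four drawers have the same front with a steel bow handle
- tin_center (a point): steel tin can, open at the top, 62 mm outside diameter, 100 mm tall, wall 3 mm, straight sides, no handle, about 90 g, standing on the bench with eight loose nuts in it (about 190 g); this point is on its axis 50 mm above its underside; z along its axis to the mouth
- tin_rim (a point): centre of the tin's mouth, 100 mm above its underside, z out of the mouth. Inside the tin is smooth: the nuts slide down its wall once it slopes 25 degrees or more, so tip it about 120 degrees from upright to empty it
- spray_can_center (a point): bystander: white and grey spray can with a black cap, 53 mm diameter, 168 mm tall, standing; point on its axis 70 mm above its underside
- wrench: bystander: steel open-ended wrench 200 mm long lying on the bench; origin under its middle, x along it
- tape_roll_center (a point): bystander: grey roll of tape, 80 mm across, 40 mm high, lying flat; point at its centre
- drawer_upper_right (a joint): how far the upper right drawer is pulled out, m: 0 = shut, as at the start (0.14 = its stop); to be left shut
- drawer_lower_left (a joint): how far the lower left drawer is pulled out, m: 0 = shut, as at the start (0.14 = its stop); to be left shut
- drawer_lower_right (a joint): how far the lower right drawer is pulled out, m: 0 = shut, as at the start (0.14 = its stop); to be left shut
- nut1_center (a point): steel hex nut 1 of eight, all alike: 21 mm across flats, 12 mm thick, 24 g; its centre; in the tin at the start
- nut2_center (a point): steel hex nut 2 of eight, all alike: 21 mm across flats, 12 mm thick, 24 g; its centre; in the tin at the start
- nut3_center (a point): steel hex nut 3 of eight, all alike: 21 mm across flats, 12 mm thick, 24 g; its centre; in the tin at the start
- nut4_center (a point): steel hex nut 4 of eight, all alike: 21 mm across flats, 12 mm thick, 24 g; its centre; in the tin at the start
- nut5_center (a point): steel hex nut 5 of eight, all alike: 21 mm across flats, 12 mm thick, 24 g; its centre; in the tin at the start
- nut6_center (a point): steel hex nut 6 of eight, all alike: 21 mm across flats, 12 mm thick, 24 g; its centre; in the tin at the start
- nut7_center (a point): steel hex nut 7 of eight, all alike: 21 mm across flats, 12 mm thick, 24 g; its centre; in the tin at the start
- nut8_center (a point): steel hex nut 8 of eight, all alike: 21 mm across flats, 12 mm thick, 24 g; its centre; in the tin at the start
Mind the look-alikes: they are no part of the job. Of the things that look like the part that bears tin_center, take the one that is farthest to the robot's left at the start.

How it is judged:
By the outcome, as a careful person would: the job done as asked, in the order asked, and still so for the second after the job is handed in, with the robot touching nothing.
It also fails if it takes over 72 s, if anything falls off the work surface, if the arm or the gripper's body presses on something with over 40 N, if the wrist force passes 120 N, or if a joint passes its speed limit or range.

## Working session

There is one attempt and no reset: what is moved stays moved. The work goes in short steps, each a Python script; the robot and the scene stay as the last script left them, time stands still between calls to the robot, and variables do not carry over. Pictures are saved under pics/ and viewed, and the job is handed in when it is done.

```bash
ls; mkdir -p pics; cat > h.py <<'E'
import numpy as np, cv2, station
from station import *
from scipy.spatial.transform import Rotation as R
def snap(n,f):
    s=snapshot(n); cv2.imwrite('pics/'+f+'.png',s['img'][:,:,::-1]); np.savez('pics/'+f+'.npz',**s); return s
def load(f): return dict(np.load('pics/'+f+'.npz'))
def cloud(s):
    h,w=s['range_z'].shape
    v,u=np.mgrid[0:h,0:w].astype(float)
    xd=(u-s['cx'])/s['fx']; yd=(v-s['cy'])/s['fy']
    x,y=xd.copy(),yd.copy()
    for _ in range(20):
        f=1+s['k1']*(x*x+y*y); x=xd/f; y=yd/f
    z=s['range_z']; P=np.stack([x*z,-y*z,-z],-1)
    W=P@R.from_quat(s['orientation']).as_matrix().T+s['origin']
    W[z==0]=np.nan
    return W
def crop(s,f,u0,u1,v0,v1,k=4):
    c=s['img'][v0:v1,u0:u1,::-1]; cv2.imwrite('pics/'+f+'.png',cv2.resize(c,None,fx=k,fy=k,interpolation=cv2.INTER_CUBIC))
E
python3 - <<'E'
from h import *
for n in('scene','top'):
    s=snap(n,n+'0'); print(n,s['origin'],R.from_quat(s['orientation']).as_matrix().round(2).tolist(),s['fx'],s['k1'])
print(get_time_s(),get_ee_pos(),get_eef_rot(),get_opening(),grip_point_offset)
E
```

```text
pics
scene [ 1.04933215 -0.42799255  1.20728709] [[0.61, -0.68, 0.4], [0.79, 0.52, -0.31], [0.0, 0.51, 0.86]] 519.6530683218643 -0.15228977093075263
top [ 0.4154674  -0.00819092  1.21774816] [[0.02, 0.99, -0.1], [-1.0, 0.02, 0.01], [0.01, 0.1, 0.99]] 435.54767296237253 0.025098773225064822
0.1 [0.27406221 0.58867995 0.19287837] [ 8.43237244e-01  5.37540867e-01 -7.40373138e-04  4.68170700e-04] 0.08525087976222086 0.0187
```

View pics/scene0.png

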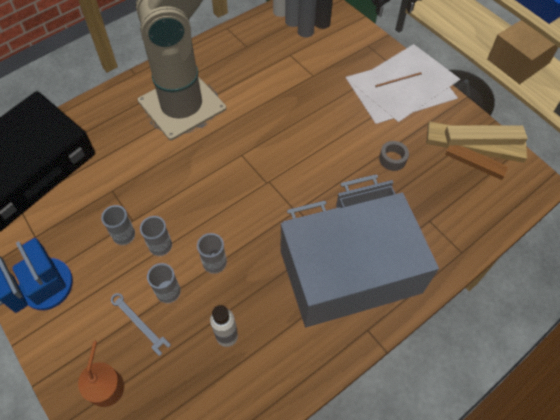

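View pics/top0.png

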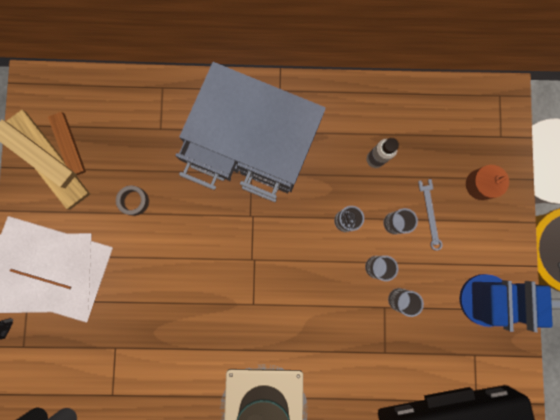

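```bash
python3 - <<'E'
from h import *
for f,pts in (('top0',[(265,400),(40,270),(5,330),(265,380),(232,376),(298,376),(130,200),(351,218),(403,221),(383,268),(407,303),(200,178),(260,190),(40,412)]),('scene0',[(180,100),(400,80),(300,15),(167,35),(165,10),(210,250),(395,155)])):
    W=cloud(load(f))
    for u,v in pts: print(f,u,v,W[v,u].round(3))
s=load('top0')
crop(s,'c1',165,335,55,210,4)
crop(s,'c2',325,445,190,325,4)
E
```

```text
top0 265 400 [ 0.067 -0.003  0.138]
top0 40 270 [0.355 0.618 0.002]
top0 5 330 [0.25  0.52  0.307]
top0 265 380 [ 0.077 -0.002  0.011]
top0 232 376 [0.087 0.086 0.017]
top0 298 376 [ 0.089 -0.089  0.013]
top0 130 200 [0.552 0.386 0.003]
top0 351 218 [ 0.512 -0.226  0.04 ]
top0 403 221 [ 0.51  -0.377  0.005]
top0 383 268 [ 0.378 -0.319  0.01 ]
top0 407 303 [ 0.285 -0.385  0.007]
top0 200 178 [0.619 0.194 0.001]
top0 260 190 [0.572 0.021 0.123]
top0 40 412 [-0.007  0.579  0.019]
scene0 180 100 [ 0.059 -0.026  0.087]
scene0 400 80 [0.34  0.612 0.005]
scene0 300 15 [-0.028  0.49   0.084]
scene0 167 35 [ 0.056 -0.022  0.325]
scene0 165 10 [ 0.054 -0.012  0.397]
scene0 210 250 [ 0.481 -0.21   0.015]
scene0 395 155 [ 0.542  0.393 -0.006]
```

View pics/c1.png

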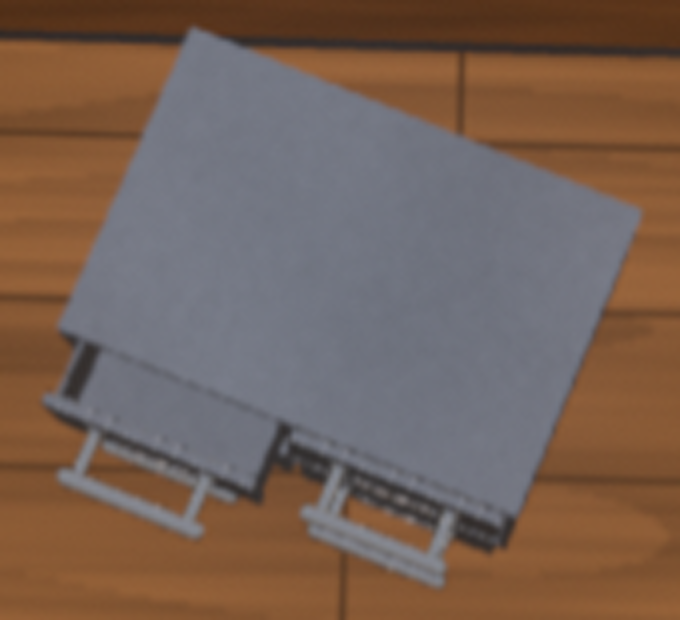

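View pics/c2.png

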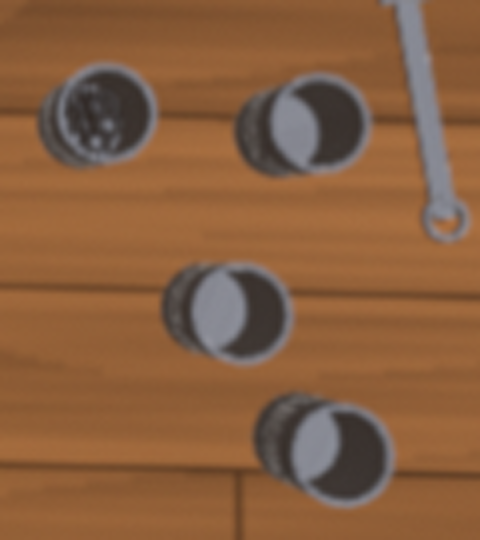

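```bash
cat >> h.py <<'E'
def proj(s,p):
    c=(np.asarray(p,float)-s['origin'])@R.from_quat(s['orientation']).as_matrix()
    x,y=c[0]/-c[2],-c[1]/-c[2]; f=1+s['k1']*(x*x+y*y)
    return np.array([s['fx']*x*f+s['cx'],s['fy']*y*f+s['cy']])
E
python3 - <<'E'
from h import *
for f in('top0','scene0'):
    s=load(f); print(s['cx'],s['cy'])
    for p in [(.274,.589,.194),(.274,.589,.3),(0,0,0),(0.5,0.5,0)]: print(f,p,proj(s,p))
print(R.from_quat(get_eef_rot()).as_matrix().round(3))
E
```

```text
275.49885611293325 206.98358662712175
top0 (0.274, 0.589, 0.194) [  5.28386374 309.91085237]
top0 (0.274, 0.589, 0.3) [-26.75671981 316.95956712]
top0 (0, 0, 0) [263.71797972 408.77180553]
top0 (0.5, 0.5, 0) [ 87.80292903 217.92709245]
279.7496208418627 209.44989302506963
scene0 (0.274, 0.589, 0.194) [390.84668491  25.44610149]
scene0 (0.274, 0.589, 0.3) [397.16113489  -3.91479148]
scene0 (0, 0, 0) [181.62610864 103.99138519]
scene0 (0.5, 0.5, 0) [410.81573926 127.81439072]
[[ 0.422  0.907 -0.001]
 [ 0.907 -0.422 -0.002]
 [-0.002 -0.    -1.   ]]
```

```bash
cat > fit.py <<'E'
from h import *
def cabinet(s):
    W=cloud(s)
    m=np.isfinite(W[...,2])&(abs(W[...,2]-.15)<.008)&(W[...,0]>.5)&(abs(W[...,1])<.4)
    n,l,st,_=cv2.connectedComponentsWithStats(m.astype(np.uint8))
    k=1+np.argmax(st[1:,4]); p=W[l==k]
    (c,sz,a)=cv2.minAreaRect((p[:,:2]*1000).astype(np.float32))
    return np.array(c)/1000,sz,a,np.median(p[:,2])
def tin(s,u0,u1,v0,v1):
    W=cloud(s)[v0:v1,u0:u1]; p=W[np.isfinite(W[...,2])&(W[...,2]>.09)&(W[...,2]<.115)]
    c,r=cv2.minEnclosingCircle((p[:,:2]*1000).astype(np.float32))
    return np.array(c)/1000,r,len(p),np.median(p[:,2])
E
python3 - <<'E'
from fit import *
for f in('top0','scene0'): print(f,cabinet(load(f)))
print(tin(load('top0'),325,375,195,245)); print(tin(load('scene0'),190,235,225,280))
t=load('top0');sc=load('scene0')
W=cloud(sc)
crop(sc,'c3',270,450,160,330,4)
E
```

```text
top0 (array([0.73737427, 0.04455061]), (310.00213623046875, 221.73318481445312), 68.67056274414062, np.float64(0.15092799395386303))
scene0 (array([0.73875171, 0.04216457]), (313.00543212890625, 219.45985412597656), 68.43527221679688, np.float64(0.1490616137155223))
(array([ 0.50781836, -0.21443298]), 33.14164352416992, 143, np.float64(0.10060478589537802))
(array([ 0.50837082, -0.21900432]), 33.260032653808594, 186, np.float64(0.09820277344423656))
```

View pics/c3.png

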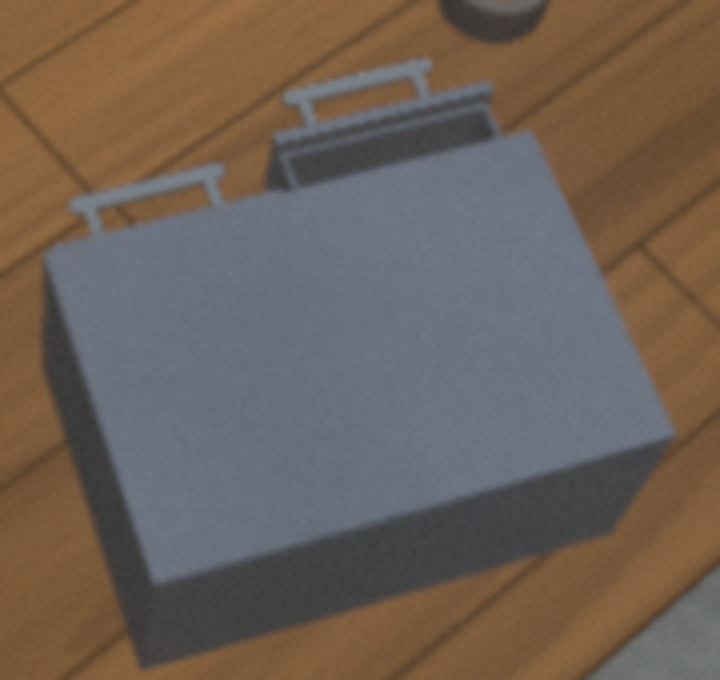

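```bash
cat >> fit.py <<'E'
CC=np.array([.738,.0434]); YAW=np.radians(-21.45)
C2=np.array([[np.cos(YAW),-np.sin(YAW)],[np.sin(YAW),np.cos(YAW)]])
def tocab(W): 
    P=W.copy(); P[...,:2]=(W[...,:2]-CC)@C2; return P
def tow(x,y,z): 
    return np.r_[CC+C2@[x,y],z]
E
python3 - <<'E'
from fit import *
for f in('top0','scene0'):
    P=tocab(cloud(load(f))).reshape(-1,3)
    for side in(1,-1):
        m=(P[:,2]>.105)&(P[:,2]<.13)&(P[:,0]<-.115)&(P[:,0]>-.3)&(P[:,1]*side>0)&(abs(P[:,1])<.16)
        p=P[m]; h,e=np.histogram(p[:,0],bins=np.arange(-.3,-.11,.008))
        print(f,side,list(zip(e.round(3),h)))
        b=p[p[:,0]<p[:,0].min()+.014]; print(b.mean(0).round(4),b[:,1].min(),b[:,1].max())
E
```

```text
top0 1 [(np.float64(-0.3), np.int64(0)), (np.float64(-0.292), np.int64(0)), (np.float64(-0.284), np.int64(0)), (np.float64(-0.276), np.int64(0)), (np.float64(-0.268), np.int64(0)), (np.float64(-0.26), np.int64(0)), (np.float64(-0.252), np.int64(0)), (np.float64(-0.244), np.int64(0)), (np.float64(-0.236), np.int64(0)), (np.float64(-0.228), np.int64(0)), (np.float64(-0.22), np.int64(0)), (np.float64(-0.212), np.int64(0)), (np.float64(-0.204), np.int64(0)), (np.float64(-0.196), np.int64(35)), (np.float64(-0.188), np.int64(118)), (np.float64(-0.18), np.int64(31)), (np.float64(-0.172), np.int64(18)), (np.float64(-0.164), np.int64(21)), (np.float64(-0.156), np.int64(69)), (np.float64(-0.148), np.int64(4)), (np.float64(-0.14), np.int64(37)), (np.float64(-0.132), np.int64(15)), (np.float64(-0.124), np.int64(19))]
[-0.1844  0.0751  0.1222] 0.025981064904858155 0.12559254654967814
top0 -1 [(np.float64(-0.3), np.int64(0)), (np.float64(-0.292), np.int64(0)), (np.float64(-0.284), np.int64(0)), (np.float64(-0.276), np.int64(0)), (np.float64(-0.268), np.int64(0)), (np.float64(-0.26), np.int64(0)), 
[... 1731 characters left out ...]
), (np.float64(-0.26), np.int64(0)), (np.float64(-0.252), np.int64(0)), (np.float64(-0.244), np.int64(0)), (np.float64(-0.236), np.int64(0)), (np.float64(-0.228), np.int64(0)), (np.float64(-0.22), np.int64(0)), (np.float64(-0.212), np.int64(0)), (np.float64(-0.204), np.int64(0)), (np.float64(-0.196), np.int64(0)), (np.float64(-0.188), np.int64(0)), (np.float64(-0.18), np.int64(0)), (np.float64(-0.172), np.int64(0)), (np.float64(-0.164), np.int64(0)), (np.float64(-0.156), np.int64(9)), (np.float64(-0.148), np.int64(148)), (np.float64(-0.14), np.int64(31)), (np.float64(-0.132), np.int64(20)), (np.float64(-0.124), np.int64(5))]
[-0.1434 -0.0791  0.1198] -0.12707957241475343 -0.02976307825662931
```

```bash
cat >> fit.py <<'E'
def tool(yaw,pitch,flip=0):
    "z forward at yaw, pitched down; x horizontal"
    z=np.array([np.cos(yaw)*np.cos(pitch),np.sin(yaw)*np.cos(pitch),-np.sin(pitch)])
    x=np.array([-np.sin(yaw),np.cos(yaw),0])*(-1 if flip else 1)
    return R.from_matrix(np.stack([x,np.cross(z,x),z],1))
TIN=np.array([.508,-.2167])
E
python3 - <<'E'
from fit import *
q0=get_joint_pos()
print('hook');
for fl in (0,1):
    # tool down, x along cabinet x
    x=np.r_[C2[:,0],0]*(-1 if fl else 1); z=np.array([0,0,-1.])
    Rh=R.from_matrix(np.stack([x,np.cross(z,x),z],1))
    for d,dx in ((.038,-.03),(.125,-.03)):
        print(fl,d,[None if (a:=ik(tow(-.145-d+dx,.0745,zz),Rh.as_quat())) is None else np.round(a,2) for zz in(.085,.2)])
print('tin')
d=.125
for yaw in np.radians([-60,-45,-23,0,20]):
  for p in np.radians([0,20,35]):
    for fl in(0,1):
      Rg=tool(yaw,p,fl); t=Rg.as_matrix()[:,2]
      pos=np.r_[TIN,.065]+.022*t
      a=ik(pos,Rg.as_quat())
      if a is None: continue
      print(np.degrees([yaw,p]).round(),fl,np.round(a,2))
E
```

```text
hook
0 0.038 [array([-0.57,  0.71,  0.33,  1.77, -0.33,  0.71, -0.44]), array([-0.65,  0.58,  0.44,  1.67, -0.29,  0.96, -0.47])]
0 0.125 [array([-0.69,  0.64,  0.32,  1.95, -0.34,  0.6 , -0.52]), array([-0.78,  0.49,  0.45,  1.84, -0.27,  0.87, -0.58])]
1 0.038 [array([-0.13,  0.72, -0.39,  1.76,  0.38,  0.74,  2.05]), array([-0.13,  0.57, -0.38,  1.65,  0.24,  0.97,  2.17])]
1 0.125 [array([-0.23,  0.64, -0.38,  1.94,  0.38,  0.63,  1.91]), array([-0.22,  0.48, -0.38,  1.82,  0.22,  0.88,  2.06])]
tin
[-60.   0.] 0 [-0.8   1.63  0.48  2.27  1.68  1.01 -2.29]
[-60.   0.] 1 [-0.45  1.5   0.09  2.26  1.68  1.55  0.95]
[-60.  20.] 0 [-0.63  1.32  0.44  2.42  2.07  0.95 -2.3 ]
[-60.  20.] 1 [-0.4   1.23  0.11  2.41  1.94  1.25  1.03]
[-60.  35.] 0 [-0.46  1.06  0.4   2.44  2.27  0.8  -2.15]
[-60.  35.] 1 [-0.25  1.    0.09  2.44  2.1   1.02  1.21]
[-45.   0.] 0 [-0.31  1.65  0.04  2.43  1.89  1.92 -2.46]
[-45.   0.] 1 [-0.5   1.69  0.23  2.43  1.9   1.66  0.57]
[0. 0.] 0 [ 1.76  1.98 -0.89  2.39  4.01  0.83 -0.14]
[0. 0.] 1 [ 1.57  1.83 -0.7   2.4   4.16  1.12  2.78]
[20. 20.] 0 [ 1.71  1.56 -1.07  2.3   3.51  0.29 -0.14]
[20. 20.] 1 [ 1.61  1.43 -0.89  2.31  4.    0.44  2.48]
[20. 35.] 0 [ 1.55  1.29 -1.06  2.34  3.02  0.34  0.05]
[20. 35.] 1 [ 1.46  1.18 -0.89  2.34  3.55  0.38  2.62]
```

```bash
cat > search.py <<'E'
from fit import *
d=.125
def body(pos,Rm):
    g=pos-.019*Rm[:,2]; P=[]
    for s in (.045,.054,.1,.15,.22):
        w=(.038,.043) 
        for a in(-1,1):
            for b in(-1,1): P.append(g-s*Rm[:,2]+a*.043*Rm[:,0]+b*.043*Rm[:,1])
    for s in (-.019,.0,.03):
        for a in(-1,1):
            for b in(-1,1): P.append(g-s*Rm[:,2]+a*.048*Rm[:,0]+b*.011*Rm[:,1])
    return np.array(P)
def clear(P):
    c=tocab(P); 
    inn=(c[:,0]>-.11-d-.005)&(abs(c[:,1])<.16)&(c[:,0]<.12)
    inh=(c[:,0]>-.11-d-.05)&(abs(c[:,1]-.0745)<.05)&(c[:,0]<.12)
    z=np.where(inn,c[:,2]-.15,np.where(inh,c[:,2]-.125,c[:,2]))
    return z.min()
def pour(Rg,gz,off,psi,n,ang,low,grip):
    """tool pose to pour: tin axis tilt about horizontal cabinet dir n(angle), lowest rim point at z=low; rim's centre at cabinet (x,y)"""
    a=np.array([np.cos(n),np.sin(n),0])
    Q=R.from_rotvec(a*ang)*R.from_euler('z',psi)
    ax=Q.apply([0,0,1.])
    # rim centre placed
    lowz=-np.sqrt(1-ax[2]**2)*.031
    return Q,ax,lowz
E
cat > s1.py <<'E'
from search import *
gz=.065
res=[]
for yaw in np.radians([-120,-105,-90,-75,-60,20]):
 for p in np.radians([10,20,30,40]):
  for fl in(0,1):
   Rg=tool(yaw,p,fl); M=Rg.as_matrix(); pos=np.r_[TIN,gz]+.022*M[:,2]
   a=ik(pos,Rg.as_quat())
   if a is None: continue
   cb=body(pos,M)[:,2].min()
   n_ok=0
   for dirang in np.radians(np.arange(0,360,30)):   # mouth direction (world)
    for psi in np.radians(np.arange(-180,180,30)):
     ax_h=np.array([np.cos(dirang),np.sin(dirang),0])
     n=np.cross([0,0,1.],ax_h)
     Q=R.from_rotvec(n*np.radians(122))*R.from_euler('z',psi)
     ax=Q.apply([0,0,1.]); 
     rim=tow(-.167,.0745,0)-ax_h*.015
     rim[2]=.165+.031*np.sqrt(1-ax[2]**2)
     bottom=rim-.1*ax
     gp=bottom+gz*ax
     Rp=Q*Rg; Mp=Rp.as_matrix(); pp=gp+.022*Mp[:,2]
     c=clear(body(pp,Mp))
     if c<.005: continue
     b=ik(pp,Rp.as_quat())
     if b is None: continue
     res.append((np.abs(np.array(a)-b).max(),np.degrees(yaw).round(),np.degrees(p).round(),fl,np.degrees(dirang).round(),np.degrees(psi).round(),round(c,3),round(cb,3),np.round(a,2),np.round(b,2)))
res.sort(key=lambda r:r[0]); print(len(res))
for r in res[:25]: print(*r)
E
python3 s1.py
```

```text
1642
0.9613875994583471 -60.0 10.0 1 180.0 -60.0 0.011 0.03 [-0.45  1.38  0.11  2.35  1.81  1.39  0.97] [-1.03  1.05  0.41  1.51  0.85  1.26  0.06]
0.9617257740443184 -75.0 10.0 0 180.0 -30.0 0.006 0.03 [-0.83  1.46  0.64  2.14  1.34  0.66 -1.77] [-1.17  1.36  0.88  1.29  0.46  1.34 -2.73]
0.9726723495479098 -120.0 10.0 1 240.0 -30.0 0.018 0.03 [-0.09  1.32 -0.16  1.41  0.95  1.77  1.81] [ 0.58  1.07 -1.06  1.51 -0.02  0.92  2.59]
0.9753782101073512 -120.0 30.0 0 270.0 0.0 0.022 0.044 [-0.53  1.27  0.76  1.6   0.15  1.05 -0.64] [ 0.17  1.08 -0.21  1.24 -0.79  1.59  0.33]
1.0039838634284204 -120.0 10.0 0 270.0 0.0 0.018 0.03 [-0.56  1.49  0.77  1.43  0.27  1.3  -0.75] [-0.03  0.99 -0.    1.15 -0.66  1.63  0.25]
1.0081457104601748 -120.0 20.0 0 270.0 0.0 0.02 0.039 [-0.55  1.37  0.76  1.51  0.22  1.18 -0.71] [ 0.06  1.03 -0.08  1.19 -0.74  1.62  0.3 ]
1.032425791040191 -120.0 10.0 1 270.0 0.0 0.018 0.03 [-0.09  1.32 -0.16  1.41  0.95  1.77  1.81] [ 0.39  1.23 -1.19  1.13  0.21  1.51  2.74]
1.0552564566728069 -105.0 10.0 1 240.0 -30.0 0.026 0.03 [-0.17  1.27 -0.14  1.66  1.1   1.61  1.7
[... 1785 characters left out ...]
684 -60.0 20.0 1 180.0 -60.0 0.01 0.039 [-0.4   1.23  0.11  2.41  1.94  1.25  1.03] [-1.11  1.09  0.47  1.64  0.99  1.17 -0.11]
1.1329936768404953 -105.0 20.0 0 270.0 -30.0 0.015 0.039 [-0.67  1.35  0.75  1.75  0.39  0.88 -0.8 ] [ 0.01  1.2  -0.06  0.89 -0.74  1.94  0.12]
1.1336316226570182 -120.0 10.0 0 240.0 -30.0 0.018 0.03 [-0.56  1.49  0.77  1.43  0.27  1.3  -0.75] [ 0.12  0.83 -0.11  1.53 -0.87  1.19  0.13]
1.1353614828571739 -105.0 10.0 1 270.0 0.0 0.026 0.03 [-0.17  1.27 -0.14  1.66  1.1   1.61  1.7 ] [ 0.5   1.06 -1.09  1.43  0.13  1.11  2.84]
1.144822853414185 -75.0 10.0 1 180.0 -30.0 0.006 0.03 [-0.35  1.28 -0.02  2.13  1.52  1.4   1.3 ] [-0.99  1.22  0.42  1.29  0.82  1.54  0.15]
```

```bash
cat > s2.py <<'E'
from search import *
gz=.065; lo=np.array([-3.06,-.37,-1.25,.18,-1.1,.23,-2.94]);hi=np.array([3.06,2.12,1.32,2.47,4.24,1.98,2.94])
res=[]
def pose(Rg,dirang,psi,tilt,low):
     ax_h=np.array([np.cos(dirang),np.sin(dirang),0]); n=np.cross([0,0,1.],ax_h)
     axf=R.from_rotvec(n*np.radians(122)).apply([0,0,1.])
     rim=tow(-.167,.0745,0)-ax_h*.015; rim[2]=low+.031*np.sqrt(1-axf[2]**2)
     gp=rim-(.1-gz)*axf
     Q=R.from_rotvec(n*tilt)*R.from_euler('z',psi); Rp=Q*Rg
     return gp+.022*Rp.as_matrix()[:,2],Rp
if __name__=='__main__':
 for yaw in np.radians([-80,-70,-60,-50]):
  for p in np.radians([10,20,30,40]):
   for fl in(0,1):
    Rg=tool(yaw,p,fl); M=Rg.as_matrix(); pos=np.r_[TIN,gz]+.022*M[:,2]
    a=ik(pos,Rg.as_quat())
    if a is None: continue
    cb=body(pos,M)[:,2].min(); cc=clear(body(pos,M)-np.r_[0,0,0])
    if cc<.01: continue
    for dirang in YAW+np.radians([-120,-90,-60,60,90,120]):
     for psi in np.radians(np.arange(-120,121,20)):
      bs=[]
      for t in (0,60,122):
        pp,Rp=pose(Rg,dirang,psi,np.radians(t),.162)
        c=clear(body(pp,Rp.as_matrix()))
        b=None if c<.006 else ik(pp,Rp.as_quat())
        if b is None: break
        bs.append(np.array(b))
      if len(bs)<3: continue
      J=np.array([a]+bs); jm=np.minimum(J-lo,hi-J).min()
      if jm<.08: continue
      res.append((np.abs(np.diff(J,axis=0)).max(),np.degrees(yaw).round(),np.degrees(p).round(),fl,np.degrees(dirang-YAW).round(),np.degrees(psi).round(),round(c,3),round(cb,3),round(jm,2),J.round(2).tolist()))
 res.sort(key=lambda r:r[0]); print(len(res))
 for r in res[:14]: print(*r)
E
python3 s2.py
```

```text
Traceback (most recent call last):
  File "s2.py", line 26, in <module>
    b=None if c<.006 else ik(pp,Rp.as_quat())
                          ~~^^^^^^^^^^^^^^^^^
ValueError: time passes only in moves, steps and waits
```

```bash
cat > d1.py <<'E'
from fit import *
x=np.r_[C2[:,0],0]; z=np.array([0,0,-1.]); RH=R.from_matrix(np.stack([x,np.cross(z,x),z],1)).as_quat()
bx=-.183-.030
move_ptp(tow(bx,.0745,.2),RH); print(get_time_s(),tocab(np.array(get_ee_pos())))
print(servo_line(tow(bx,.0745,.086),vel=.12,guard=6)); print(get_contact_force())
s=snap('scene','s1');snap('top','t1')
crop(s,'s1c',250,450,100,270,4)
E
python3 d1.py
```

```text
1.9 [-0.21439341  0.07631957  0.19978508]
False
[-0.42762242  0.52125775  0.2061983 ]
```

View pics/s1c.png

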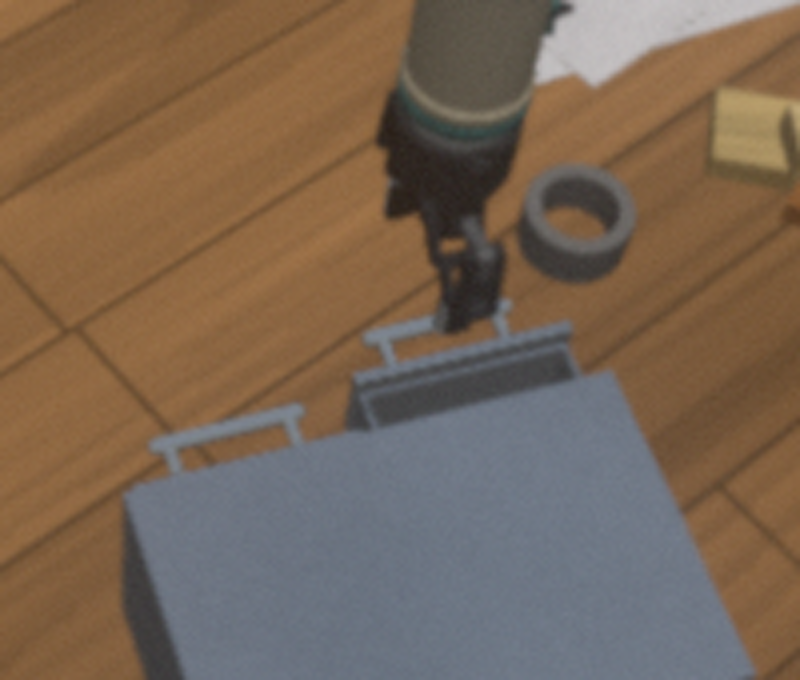

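```bash
cat > d2.py <<'E'
from fit import *
e=np.array(get_ee_pos()); c=tocab(e)
print(c, servo_line(tow(-.308,c[1],e[2]),vel=.08,guard=15), get_contact_force(), tocab(np.array(get_ee_pos())))
servo_line(tow(-.300,c[1],e[2]),vel=.1)
servo_line(tow(-.300,c[1],.22),vel=.2,guard=8)
print(get_contact_force(),get_time_s())
s=snap('scene','s2');snap('top','t2')
crop(s,'s2c',250,450,100,270,4)
E
python3 d2.py
```

```text
[-0.21243487  0.07495799  0.08689354] False [ 0.9499544  -0.06557466  0.03478483] [-0.30725984  0.07493072  0.08694074]
[-0.5349438   0.16346789 -0.4977027 ] 5.5083
```

View pics/s2c.png

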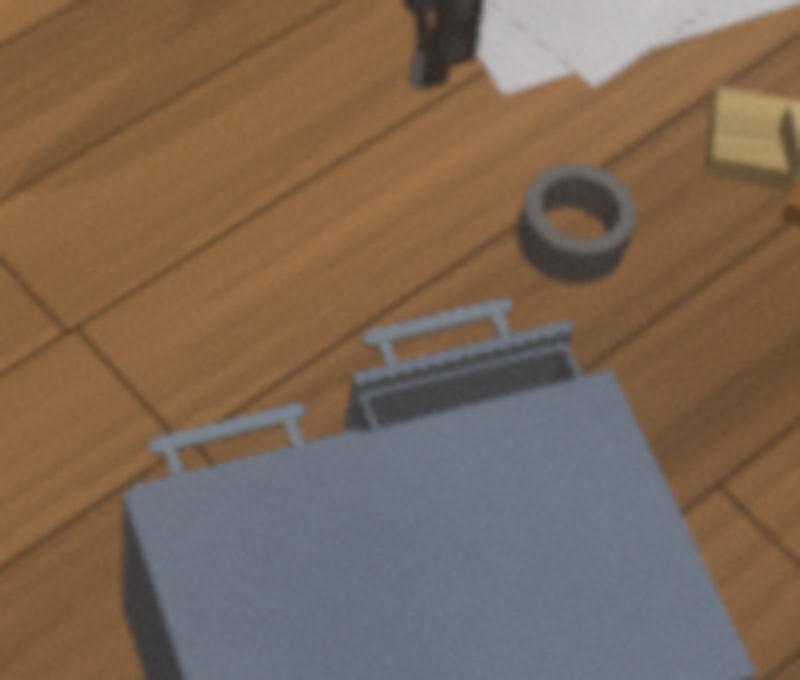

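```bash
sed -i 's/for psi in np.radians(np.arange(-120,121,20))/for psi in np.radians(np.arange(-90,91,30))/; s/\[-80,-70,-60,-50\]/[-75,-60]/; s/\[10,20,30,40\]/[12,25]/; s/\[-120,-90,-60,60,90,120\]/[-110,-90,-70,90]/' s2.py; python3 s2.py
python3 - <<'E'
from fit import *
P=tocab(cloud(load('s2'))).reshape(-1,3)
m=(P[:,2]>.105)&(P[:,2]<.13)&(P[:,0]<-.115)&(P[:,0]>-.32)&(P[:,1]>0)&(P[:,1]<.05)
p=P[m];print(np.histogram(p[:,0],bins=np.arange(-.32,-.11,.006)))
E
```

```text
4
1.4293187154550224 -60.0 12.0 0 -70.0 -30.0 0.032 0.032 0.11 [[-0.24, 1.34, -0.14, 2.36, 1.82, 1.64, -2.08], [-1.0, 1.32, 0.59, 0.96, 0.47, 1.81, -0.65], [-0.79, 0.76, 0.47, 1.43, -0.03, 1.13, -0.42], [0.16, 0.7, -0.23, 1.77, -0.89, 0.84, 0.62]]
3.391010184479298 -60.0 12.0 0 -110.0 -30.0 0.011 0.032 0.09 [[-0.24, 1.34, -0.14, 2.36, 1.82, 1.64, -2.08], [-0.95, 1.35, 0.6, 0.89, 0.49, 1.82, -0.61], [-1.15, 0.89, 0.78, 1.61, 0.22, 0.84, -1.18], [-0.79, 0.69, 0.22, 2.38, 2.55, 0.88, 2.21]]
3.4140222037686607 -60.0 12.0 0 -70.0 0.0 0.015 0.032 0.11 [[-0.24, 1.34, -0.14, 2.36, 1.82, 1.64, -2.08], [-1.28, 1.18, 0.68, 1.56, 0.7, 1.17, -0.79], [-1.14, 0.66, 0.72, 1.95, 0.28, 0.37, -0.67], [0.52, 0.77, -0.88, 2.26, 3.41, 0.37, 2.74]]
3.620414849421689 -60.0 12.0 0 -90.0 -30.0 0.02 0.032 0.1 [[-0.24, 1.34, -0.14, 2.36, 1.82, 1.64, -2.08], [-0.97, 1.34, 0.59, 0.92, 0.48, 1.83, -0.62], [-0.98, 0.76, 0.63, 1.58, 0.07, 0.88, -0.78], [0.43, 0.7, -0.88, 2.24, 2.91, 0.38, 2.84]]
(array([ 0,  0,  0,  0,  0,  0,  0,  0,  0,  0,  0,  0,  0,  0,  0,  0,  0,
        0,  0,  0,  0,  1, 20, 26,  7,  7,  3,  0,  2, 27, 78,  9,  7,  6]), array([-0.32 , -0.314, -0.308, -0.302, -0.296, -0.29 , -0.284, -0.278,
       -0.272, -0.266, -0.26 , -0.254, -0.248, -0.242, -0.236, -0.23 ,
       -0.224, -0.218, -0.212, -0.206, -0.2  , -0.194, -0.188, -0.182,
       -0.176, -0.17 , -0.164, -0.158, -0.152, -0.146, -0.14 , -0.134,
       -0.128, -0.122, -0.116]))
```

```bash
python3 - <<'E'
from fit import *
P=tocab(cloud(load('s1')))
for v in range(170,186,2): print(v,[(u,P[v,u].round(3).tolist()) for u in (360,364,369)])
P=tocab(cloud(load('t1'))).reshape(-1,3)
m=(P[:,2]>.09)&(P[:,2]<.3)&(P[:,0]<-.11)&(P[:,0]>-.35)&(abs(P[:,1]-.0745)<.02)
print(P[m][::6].round(3))
E
```

```text
170 [(360, [-0.168, 0.061, 0.188]), (364, [-0.153, 0.063, 0.208]), (369, [-0.14, 0.068, 0.225])]
172 [(360, [-0.167, 0.062, 0.181]), (364, [-0.148, 0.061, 0.207]), (369, [-0.141, 0.07, 0.214])]
174 [(360, [-0.165, 0.062, 0.175]), (364, [-0.146, 0.061, 0.202]), (369, [-0.149, 0.077, 0.191])]
176 [(360, [-0.163, 0.062, 0.17]), (364, [-0.146, 0.062, 0.194]), (369, [-0.143, 0.074, 0.194])]
178 [(360, [-0.161, 0.063, 0.163]), (364, [-0.143, 0.062, 0.189]), (369, [-0.137, 0.072, 0.193])]
180 [(360, [-0.165, 0.066, 0.148]), (364, [-0.141, 0.062, 0.184]), (369, [-0.247, 0.146, -0.002])]
182 [(360, [-0.163, 0.066, 0.142]), (364, [-0.157, 0.074, 0.146]), (369, [-0.241, 0.144, -0.003])]
184 [(360, [-0.239, 0.116, 0.0]), (364, [-0.239, 0.128, -0.005]), (369, [-0.233, 0.14, 0.0])]
[[-0.146  0.086  0.24 ]
 [-0.145  0.078  0.242]
 [-0.147  0.075  0.243]
 [-0.151  0.078  0.243]
 [-0.145  0.067  0.24 ]
 [-0.152  0.075  0.244]
 [-0.146  0.064  0.241]
 [-0.155  0.077  0.243]
 [-0.149  0.064  0.242]
 [-0.158  0.085  0.23 ]
 [-0.154  0.07   0.241]
 [-0.145  0.063  0.216]
 [-0.158  0.076  0.238]
 [-0.154 
[... 1283 characters left out ...]
02]
 [-0.266  0.077  0.24 ]
 [-0.26   0.077  0.188]
 [-0.255  0.061  0.201]
 [-0.267  0.074  0.24 ]
 [-0.261  0.074  0.189]
 [-0.255  0.065  0.172]
 [-0.269  0.073  0.242]
 [-0.263  0.073  0.189]
 [-0.257  0.064  0.17 ]
 [-0.273  0.076  0.243]
 [-0.268  0.067  0.229]
 [-0.262  0.063  0.189]
 [-0.278  0.081  0.245]
 [-0.273  0.069  0.244]
 [-0.267  0.068  0.191]
 [-0.281  0.084  0.235]
 [-0.276  0.07   0.243]
 [-0.27   0.069  0.195]
 [-0.282  0.085  0.222]
 [-0.277  0.067  0.242]
 [-0.271  0.069  0.181]
 [-0.28   0.069  0.239]
 [-0.274  0.062  0.214]
 [-0.282  0.073  0.219]
 [-0.276  0.063  0.205]
 [-0.282  0.067  0.223]
 [-0.285  0.076  0.19 ]
 [-0.28   0.062  0.192]
 [-0.286  0.064  0.193]]
```

```bash
python3 - <<'E'
from fit import *
crop(load('t1'),'t1c',165,335,110,260,4)
E
```

```text
(no output)
```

View pics/t1c.png

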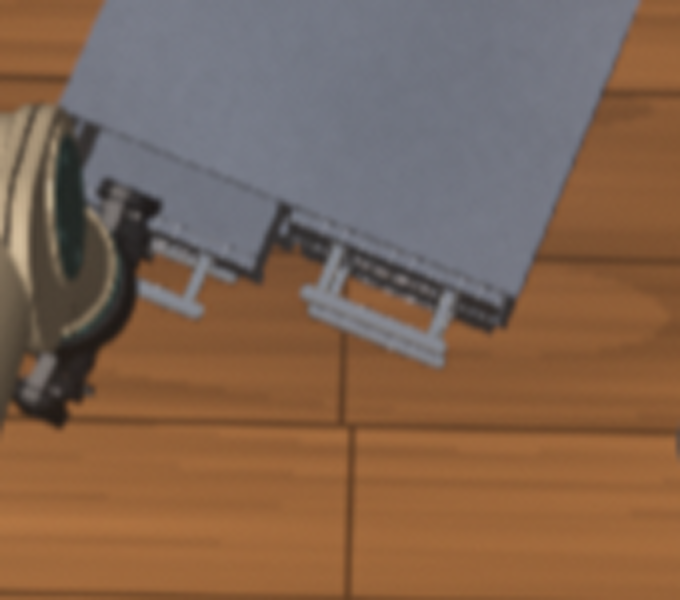

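```bash
python3 - <<'E'
from fit import *
s=load('s2'); crop(s,'s2d',320,420,60,150,7)
P=tocab(cloud(s))
print(tocab(np.array(get_ee_pos())),get_opening())
for v in range(100,126,2): print(v,[(u,P[v,u].round(3).tolist()) for u in (354,357,360)])
E
```

```text
[-0.30092372  0.07426971  0.21858527] 0.08548903882029506
100 [(354, [-0.263, 0.062, 0.334]), (357, [-0.257, 0.067, 0.338]), (360, [-0.235, 0.062, 0.363])]
102 [(354, [-0.258, 0.061, 0.332]), (357, [-0.26, 0.069, 0.328]), (360, [-0.232, 0.061, 0.36])]
104 [(354, [-0.259, 0.062, 0.324]), (357, [-0.524, 0.215, -0.003]), (360, [-0.231, 0.062, 0.354])]
106 [(354, [-0.258, 0.062, 0.319]), (357, [-0.252, 0.067, 0.323]), (360, [-0.228, 0.061, 0.35])]
108 [(354, [-0.257, 0.063, 0.313]), (357, [-0.249, 0.066, 0.321]), (360, [-0.23, 0.063, 0.341])]
110 [(354, [-0.5, 0.195, 0.001]), (357, [-0.245, 0.065, 0.318]), (360, [-0.229, 0.064, 0.336])]
112 [(354, [-0.256, 0.064, 0.299]), (357, [-0.244, 0.065, 0.312]), (360, [-0.227, 0.063, 0.332])]
114 [(354, [-0.25, 0.062, 0.299]), (357, [-0.245, 0.067, 0.304]), (360, [-0.226, 0.064, 0.326])]
116 [(354, [-0.252, 0.064, 0.29]), (357, [-0.245, 0.068, 0.297]), (360, [-0.226, 0.065, 0.319])]
118 [(354, [-0.25, 0.064, 0.285]), (357, [-0.24, 0.066, 0.295]), (360, [-0.243, 0.076, 0.289])]
120 [(354, [-0.249, 0.064, 0.279]), (357, [-0.245, 0.07, 0.282]), (360, [-0.242, 0.076, 0.283])]
122 [(354, [-0.249, 0.065, 0.272]), (357, [-0.244, 0.07, 0.276]), (360, [-0.45, 0.196, 0.001])]
124 [(354, [-0.449, 0.176, -0.002]), (357, [-0.449, 0.187, -0.005]), (360, [-0.441, 0.192, 0.003])]
```

View pics/s2d.png

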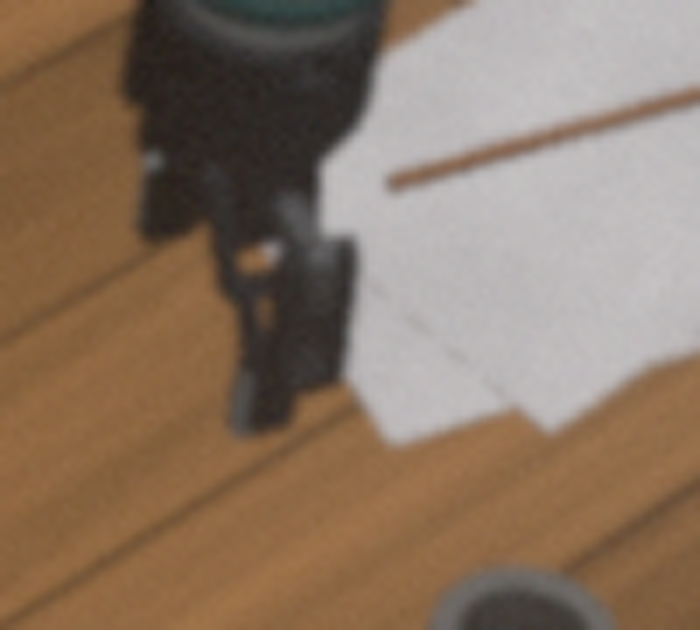

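```bash
python3 - <<'E'
from fit import *
clamp(20); e=np.array(get_ee_pos()); print(e,tocab(e),get_opening(),get_time_s(),get_joint_pos())
s=snap('scene','s3'); crop(s,'s3d',320,420,60,150,7); t=snap('top','t3'); crop(t,'t3d',120,260,130,270,5)
P=tocab(cloud(s)); print(proj(s,e),proj(t,e))
for v in range(84,140,3): print(v,[(u,P[v,u].round(3).tolist()) for u in (345,350,355,360)])
E
```

```text
[0.48619285 0.22286683 0.22004281] [-0.29999531  0.07495328  0.22004281] 0.00012954352207059306 6.375 [-0.80985554  0.46856145  0.48326116  1.81564149 -0.26656416  0.92191753
 -0.58282954]
[347.93536633 119.38951824] [169.80195303 218.97532319]
84 [(345, [-0.31, 0.057, 0.339]), (350, [-0.287, 0.058, 0.361]), (355, [-0.271, 0.062, 0.377]), (360, [-0.261, 0.069, 0.385])]
87 [(345, [-0.309, 0.058, 0.33]), (350, [-0.281, 0.057, 0.358]), (355, [-0.269, 0.062, 0.369]), (360, [-0.264, 0.072, 0.372])]
90 [(345, [-0.322, 0.065, 0.305]), (350, [-0.282, 0.058, 0.348]), (355, [-0.267, 0.063, 0.361]), (360, [-0.261, 0.072, 0.365])]
93 [(345, [-0.577, 0.194, -0.002]), (350, [-0.281, 0.059, 0.338]), (355, [-0.268, 0.064, 0.351]), (360, [-0.257, 0.071, 0.36])]
96 [(345, [-0.566, 0.19, -0.004]), (350, [-0.286, 0.063, 0.322]), (355, [-0.281, 0.073, 0.325]), (360, [-0.25, 0.069, 0.358])]
99 [(345, [-0.547, 0.182, 0.004]), (350, [-0.284, 0.063, 0.315]), (355, [-0.257, 0.061, 0.343]), (360, [-0.248, 0.069, 0.351])]
102 [(345, [-0.54, 0.18, -0.001]), (350, [-0.285, 0.064, 0.303]), (355, [-0.254, 0.061, 0.
[... 898 characters left out ...]
52, 0.18, -0.001]), (360, [-0.447, 0.195, -0.001])]
126 [(345, [-0.449, 0.147, -0.001]), (350, [-0.449, 0.164, -0.006]), (355, [-0.442, 0.177, -0.003]), (360, [-0.434, 0.19, 0.002])]
129 [(345, [-0.437, 0.143, -0.0]), (350, [-0.436, 0.159, -0.004]), (355, [-0.43, 0.172, -0.001]), (360, [-0.43, 0.189, -0.007])]
132 [(345, [-0.422, 0.136, 0.006]), (350, [-0.423, 0.153, -0.001]), (355, [-0.421, 0.169, -0.004]), (360, [-0.417, 0.184, -0.004])]
135 [(345, [-0.416, 0.135, -0.002]), (350, [-0.412, 0.149, -0.0]), (355, [-0.408, 0.164, -0.001]), (360, [-0.403, 0.177, 0.001])]
138 [(345, [-0.404, 0.13, 0.001]), (350, [-0.402, 0.146, -0.002]), (355, [-0.398, 0.16, -0.002]), (360, [-0.392, 0.174, 0.0])]
```

View pics/s3d.png

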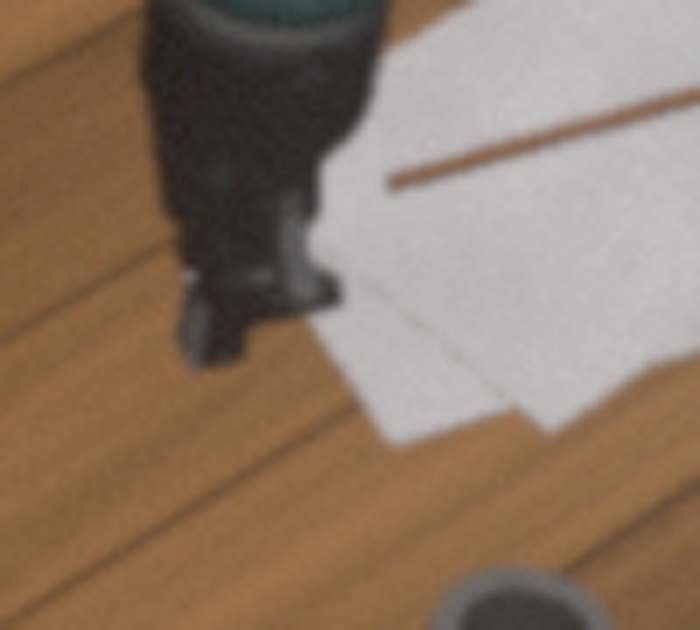

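View pics/t3d.png

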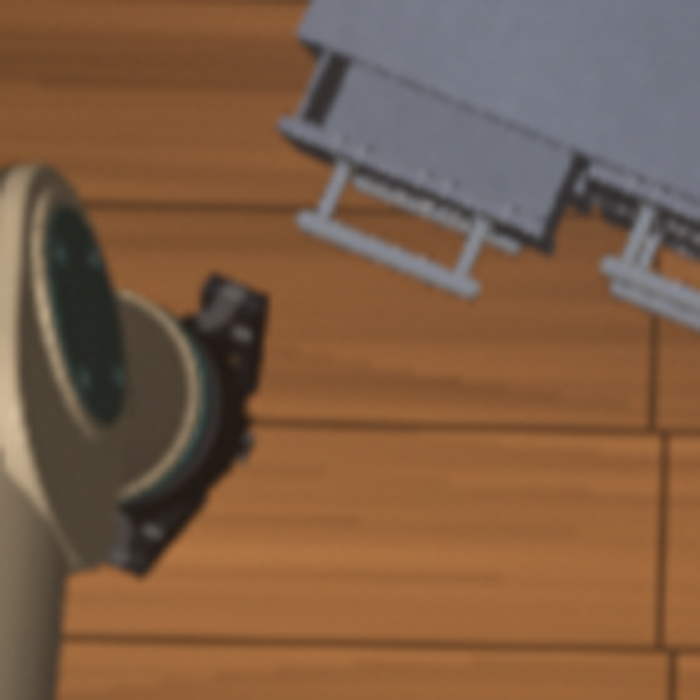

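```bash
python3 - <<'E'
from fit import *
s=load('s3')
for z in (.2,.22,.24,.26,.28): print(z,(proj(s,tow(-.285,.064,z))).round(1),proj(s,tow(-.285,.086,z)).round(1),'open',proj(s,tow(-.244,.064,z)).round(1),proj(s,tow(-.244,.086,z)).round(1),'crop',((proj(s,tow(-.285,.064,z))-[320,60])*7).round())
s=load('s0' if 0 else 'scene0')
print(proj(s,tow(-.183,.0745,.117)),proj(s,tow(-.183,.0745+.045,.117)))
E
```

```text
0.2 [345. 130.] [353.2 128.1] open [350.7 142.5] [359.  140.6] crop [175. 490.]
0.22 [345.9 124.8] [354.2 123. ] open [351.7 137.4] [360.1 135.5] crop [181. 454.]
0.24 [346.8 119.5] [355.2 117.7] open [352.7 132.2] [361.2 130.3] crop [187. 417.]
0.26 [347.7 114.1] [356.2 112.2] open [353.7 126.8] [362.4 124.9] crop [194. 378.]
0.28 [348.6 108.5] [357.3 106.7] open [354.7 121.3] [363.5 119.4] crop [200. 339.]
[358.96910624 180.24016052] [375.39159191 176.26270651]
```

```bash
cat > d3.py <<'E'
from fit import *
e=np.array(get_ee_pos()); f0=get_contact_force()
servo_line([e[0],e[1],.01],vel=.25)
print(servo_line([e[0],e[1],-.08],vel=.04,guard=4), get_ee_pos(), np.array(get_contact_force())-f0,get_time_s())
s=snap('scene','s4'); crop(s,'s4d',290,430,80,190,5)
E
python3 d3.py
```

```text
True [ 0.48607466  0.22279532 -0.03750066] [-1.53756506 -1.04745497  5.60170558] 8.7167
```

View pics/s4d.png

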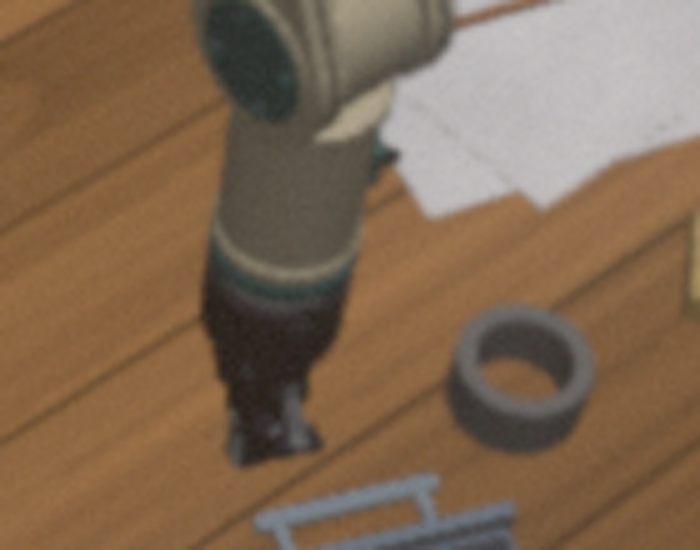

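```bash
cat > d4.py <<'E'
from fit import *
bx=-.183-.0295
e=get_ee_pos()
servo_line([e[0],e[1],.06],vel=.25)
ungrasp()
servo_line(tow(-.26,.0745,.13),vel=.3)
servo_line(tow(bx,.0745,.13),vel=.2)
print(servo_line(tow(bx,.0745,.043),vel=.12,guard=6)); print(get_contact_force(),get_time_s())
c=tocab(np.array(get_ee_pos())); print(c)
print(servo_line(tow(-.308,c[1],.043),vel=.08,guard=15), get_contact_force(), tocab(np.array(get_ee_pos())))
s=snap('scene','s5'); crop(s,'s5d',250,450,100,270,4); print(get_time_s())
E
python3 d4.py
```

```text
True
[ 0.38659197 -1.22455677  3.99905172] 11.5417
[-0.21266054  0.07434671  0.04918858]
False [ 0.32068004 -2.1352553  11.60306231] [-0.30820565  0.07444344  0.04414335]
12.9167
```

View pics/s5d.png

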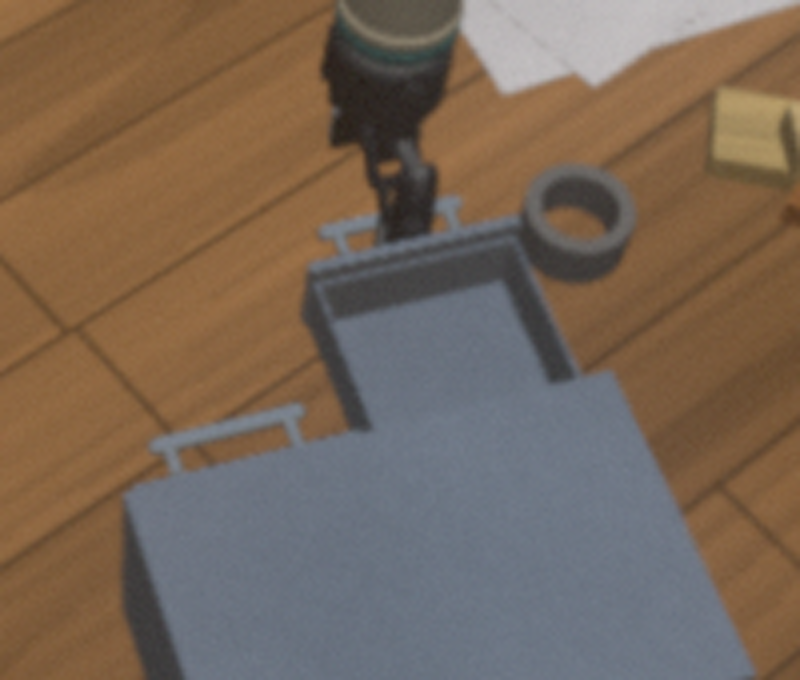

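```bash
cat > d5.py <<'E'
from fit import *
e=tocab(np.array(get_ee_pos()))
servo_line(tow(-.306,e[1],.06),vel=.1); print(get_contact_force())
servo_line(tow(-.302,e[1],.2),vel=.25); print(get_contact_force(),get_time_s())
s=snap('scene','s6'); t=snap('top','t6'); crop(t,'t6d',150,350,70,270,3)
for f in ('s6','t6'):
    P=tocab(cloud(load(f))).reshape(-1,3)
    m=(P[:,2]>.105)&(P[:,2]<.13)&(P[:,0]<-.24)&(P[:,0]>-.32)&(P[:,1]>0.02)&(P[:,1]<.14)
    p=P[m]; b=p[p[:,0]<p[:,0].min()+.012]; print(b.mean(0),b[:,1].min(),b[:,1].max())
E
python3 d5.py
```

```text
[-0.33945382  0.79504482 -0.21293656]
[-0.38423889  0.42959978 -0.57851224] 13.95
[-0.26860295  0.07309305  0.1198877 ] 0.023685862020598858 0.1236223985490292
[-0.27086432  0.06465694  0.12219745] 0.027092432979039516 0.10399615015841127
```

View pics/t6d.png

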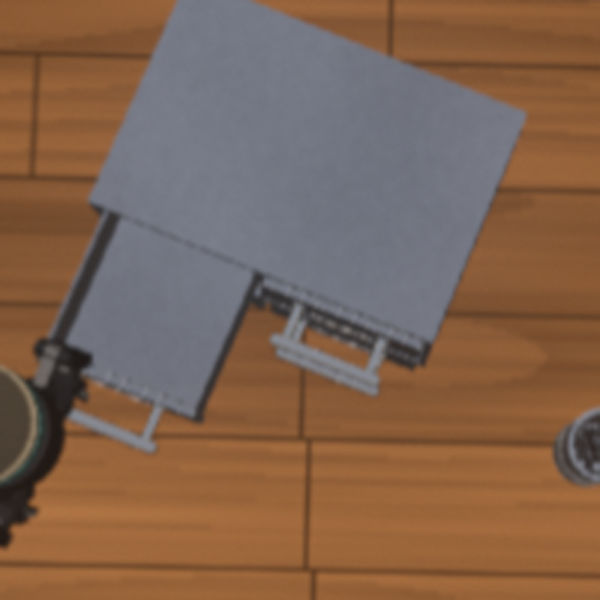

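```bash
cat > s3.py <<'E'
from search import *
from s2 import lo,hi,gz
OFF=.037; GP=.022
def pose(Rg,dirang,psi,tilt,low,xc=-.167,yc=.0745,back=.015,tf=122):
     ax_h=np.array([np.cos(dirang),np.sin(dirang),0]); n=np.cross([0,0,1.],ax_h)
     axf=R.from_rotvec(n*np.radians(tf)).apply([0,0,1.])
     rim=tow(xc,yc,0)-ax_h*back; rim[2]=low+.031*np.sqrt(1-axf[2]**2)
     gp=rim-(.1-gz)*axf
     Q=R.from_rotvec(n*tilt)*R.from_euler('z',psi); Rp=Q*Rg
     return gp+GP*Rp.as_matrix()[:,2],Rp
def cmd(p,Rr): return p+OFF*Rr.as_matrix()[:,2]
if __name__=='__main__':
 res=[];cnt=0
 try:
  for yaw in np.radians([-75,-60]):
   for p in np.radians([15,30]):
    for fl in(0,1):
     Rg=tool(yaw,p,fl); M=Rg.as_matrix(); pos=np.r_[TIN,gz]+GP*M[:,2]
     cnt+=1; a=ik(cmd(pos,Rg),Rg.as_quat())
     if a is None: continue
     cb=body(pos,M)[:,2].min(); cc=clear(body(pos,M))
     if cc<.01: continue
     print(np.degrees([yaw,p]),fl,np.round(a,2),round(cb,3))
     for dirang in YAW+np.radians([-110,-90,-70,70,90,110]):
      for psi in np.radians(np.arange(-75,76,25)):
       bs=[]
       for t in (122,60,0):
        pp,Rp=pose(Rg,dirang,psi,np.radians(t),.162)
        c=clear(body(pp,Rp.as_matrix()))
        if t==122: c0=c
        if c<.006: break
        cnt+=1; b=ik(cmd(pp,Rp),Rp.as_quat())
        if b is None: break
        bs.append(np.array(b))
       if len(bs)<3: continue
       J=np.array([a]+bs[::-1]); jm=np.minimum(J-lo,hi-J).min()
       res.append((np.abs(np.diff(J,axis=0)).max(),np.degrees(yaw).round(),np.degrees(p).round(),fl,np.degrees(dirang-YAW).round(),np.degrees(psi).round(),round(c0,3),round(cb,3),round(jm,2),J.round(2).tolist()))
 except ValueError as ex: print(ex)
 res.sort(key=lambda r:r[0]); print(len(res),cnt)
 for r in res[:12]: print(*r)
E
python3 s3.py
```

```text
[-60.  15.] 0 [-0.13  1.3  -0.14  2.34  1.94  1.62 -1.99] 0.034
[-60.  15.] 1 [-0.13  1.3  -0.14  2.34  1.94  1.62  1.15] 0.034
[-60.  30.] 0 [ 0.2   1.17 -0.51  2.38  2.02  1.62 -1.67] 0.044
[-60.  30.] 1 [ 0.2   1.17 -0.51  2.38  2.02  1.62  1.47] 0.044
22 148
1.4274101912492003 -60.0 15.0 1 -90.0 -25.0 0.018 0.034 0.06 [[-0.13, 1.3, -0.14, 2.34, 1.94, 1.62, 1.15], [-0.7, 1.18, -0.14, 1.13, 0.99, 1.92, 2.17], [-0.04, 0.91, -1.06, 1.68, 1.29, 1.42, 1.45], [0.46, 0.91, -1.06, 2.27, 2.71, 0.67, 0.03]]
1.468441470794364 -60.0 15.0 0 -70.0 -25.0 0.029 0.034 0.13 [[-0.13, 1.3, -0.14, 2.34, 1.94, 1.62, -1.99], [-1.04, 1.26, 0.63, 1.18, 0.47, 1.58, -0.66], [-0.8, 0.74, 0.49, 1.58, -0.05, 0.9, -0.38], [0.3, 0.77, -0.49, 1.86, -0.95, 0.59, 0.73]]
1.645148569128723 -60.0 30.0 0 -70.0 -25.0 0.032 0.044 0.09 [[0.2, 1.17, -0.51, 2.38, 2.02, 1.62, -1.67], [-1.0, 1.11, 0.58, 1.26, 0.37, 1.44, -0.64], [-0.62, 0.66, 0.35, 1.67, -0.26, 0.77, -0.14], [0.59, 1.02, -0.87, 1.86, -0.82, 0.52, 0.77]]
1.8569330550429957 -60.0 30.0 0 -70.0 -50.0 0.025 0.044 0.09 [[0.2, 1.17, -0.51, 2.38, 2.02, 1.62, -1.67], 
[... 1369 characters left out ...]
 0 -70.0 0.0 0.016 0.034 0.03 [[-0.13, 1.3, -0.14, 2.34, 1.94, 1.62, -1.99], [-1.25, 1.17, 0.72, 1.61, 0.68, 1.06, -0.76], [-1.05, 0.7, 0.68, 1.96, 0.16, 0.26, -0.53], [0.49, 0.87, -0.88, 2.22, 3.42, 0.41, 2.79]]
3.3522366657086193 -60.0 15.0 0 -110.0 -25.0 0.011 0.034 0.13 [[-0.13, 1.3, -0.14, 2.34, 1.94, 1.62, -1.99], [-1.0, 1.28, 0.64, 1.12, 0.48, 1.58, -0.63], [-1.19, 0.95, 0.86, 1.72, 0.21, 0.61, -1.17], [-0.79, 0.81, 0.22, 2.33, 2.54, 1.03, 2.18]]
3.391594114126508 -60.0 30.0 0 -110.0 -25.0 0.008 0.044 0.02 [[0.2, 1.17, -0.51, 2.38, 2.02, 1.62, -1.67], [-0.96, 1.13, 0.58, 1.2, 0.38, 1.45, -0.6], [-1.16, 0.84, 0.86, 1.92, 0.07, 0.25, -0.98], [-0.31, 0.98, -0.33, 2.43, 2.74, 1.65, 2.42]]
```

```bash
cat > g1.py <<'E'
from s3 import *
Rg=tool(np.radians(-60),np.radians(30),0); q=Rg.as_quat()
pos=np.r_[TIN,gz]+GP*Rg.as_matrix()[:,2]
up=np.array([0,0,.15])
print(ik(cmd(pos,Rg),q),ik(cmd(pos+up,Rg),q))
move_ptp(cmd(pos+up,Rg),q)
print(get_time_s(),np.round(get_joint_pos(),2),get_ee_pos(),cmd(pos+up,Rg),R.from_quat(get_eef_rot()).as_matrix()[:,2],Rg.as_matrix()[:,2])
s=snap('scene','s7'); t=snap('top','t7'); crop(s,'s7d',120,300,130,300,4); crop(t,'t7d',270,450,120,300,4)
print(proj(s,pos+up),proj(t,pos+up))
E
python3 g1.py
```

```text
[ 0.20423964  1.16626675 -0.51199436  2.38427116  2.01950073  1.61922078
 -1.66994586] [-0.31746842  0.7265454   0.23885338  2.4329923   2.00211437  0.9037482
 -1.65055288]
16.025 [-0.32  0.73  0.24  2.43  2.    0.9  -1.65] [ 0.53378793 -0.26082716  0.18552461] [ 0.53354775 -0.26095     0.1855    ] [ 0.43314607 -0.74999748 -0.49988825] [ 0.4330127 -0.75      -0.5      ]
[200.81437203 229.78225904] [367.19083902 210.27869856]
```

View pics/s7d.png

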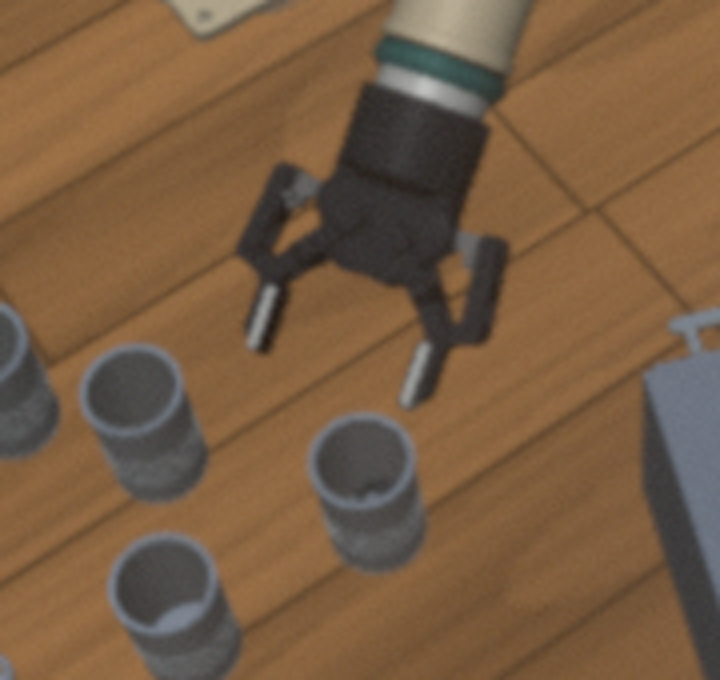

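View pics/t7d.png

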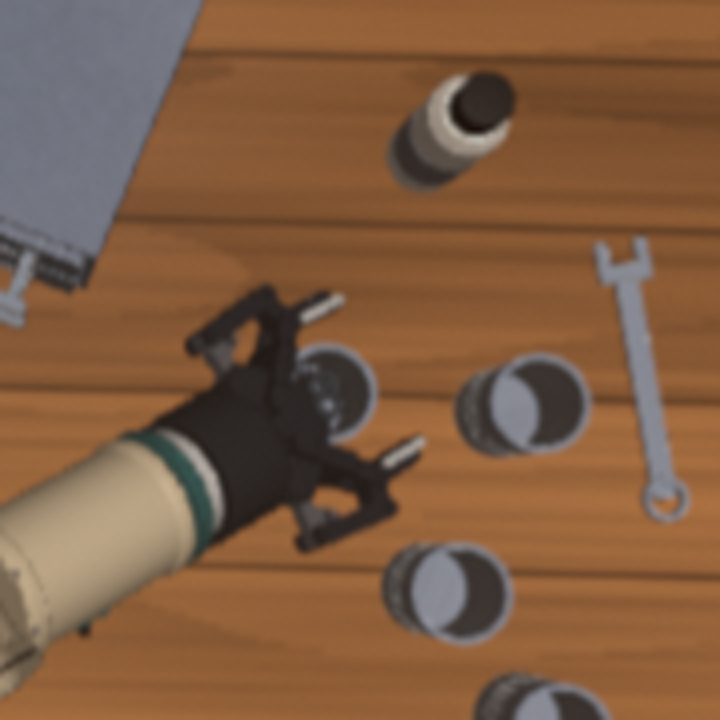

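```bash
sed -i 's/GP=.022/GP=.024/' s3.py; cat > g2.py <<'E'
from s3 import *
Rg=tool(np.radians(-60),np.radians(30),0); q=Rg.as_quat()
pos=np.r_[TIN,gz]+GP*Rg.as_matrix()[:,2]
print(servo_line(cmd(pos,Rg),vel=.1,guard=4), get_ee_pos(),cmd(pos,Rg),get_contact_force(),np.round(get_joint_pos(),2))
print(get_time_s())
s=snap('scene','s8'); t=snap('top','t8'); crop(s,'s8d',150,270,180,300,5); crop(t,'t8d',290,410,150,270,5)
E
python3 g2.py
```

```text
False [ 0.53458226 -0.26247094  0.0350785 ] [ 0.53441377 -0.26245     0.0345    ] [ 0.52412189  0.17317293 -0.17805311] [-0.25  1.12  0.13  2.39  2.14  1.1  -2.01]
17.7833
```

View pics/s8d.png

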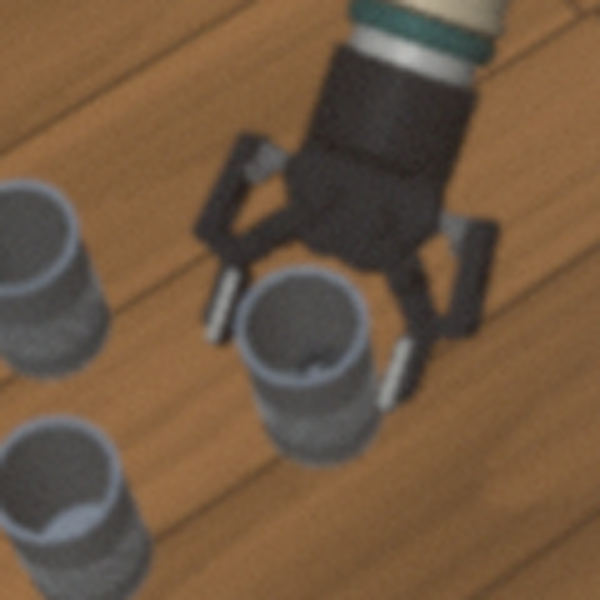

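View pics/t8d.png

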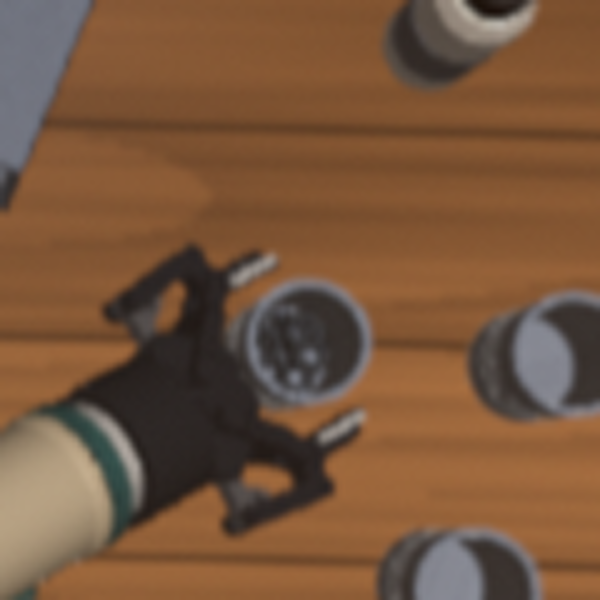

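```bash
cat > g3.py <<'E'
from s3 import *
clamp(60); print(get_opening(),get_contact_force(),get_time_s())
e=np.array(get_ee_pos())
servo_line(e+[0,0,.04],vel=.1); dwell(.2); print(get_opening(),get_contact_force())
servo_line(e+[0,0,.18],vel=.2); print(get_opening(),get_contact_force(),np.round(get_joint_pos(),2),get_time_s())
s=snap('scene','s9'); crop(s,'s9d',150,300,130,280,4)
E
python3 g3.py
```

```text
0.06000109679936796 [-0.40651621  2.34667263  3.59096098] 18.2333
0.06042472640002027 [ 0.10942503 -0.26430174 -2.28156031]
0.0601856412022198 [-0.11574981  0.78388372 -2.89833398] [-0.34  0.65  0.27  2.42  1.95  0.86 -1.54] 19.8417
```

View pics/s9d.png

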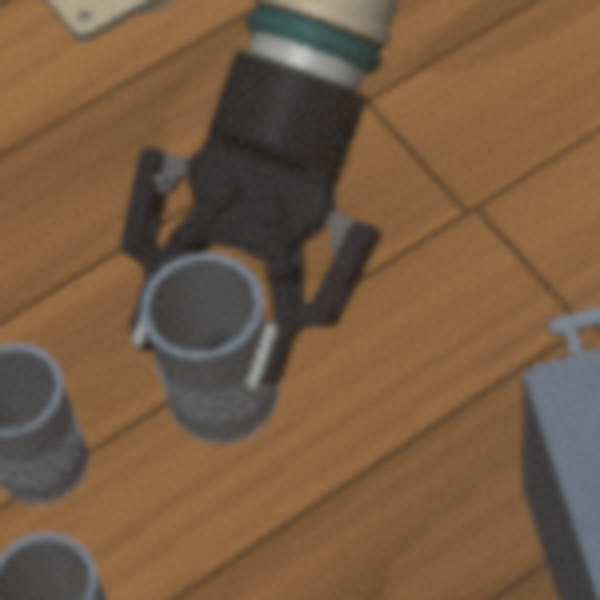

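```bash
cat > s4.py <<'E'
from s3 import *
Rg=tool(np.radians(-60),np.radians(30),0)
WP=[(0,.06),(50,.06),(90,.03),(125,0)]
def wp(dirang,psi,low=.16,**k):
    out=[]
    for t,r in WP:
        pp,Rp=pose(Rg,dirang,psi,np.radians(t),low+r,tf=125,**k); out.append((pp,Rp,clear(body(pp,Rp.as_matrix()))))
    return out
if __name__=='__main__':
 a=np.array(get_joint_pos()); res=[];cnt=0
 try:
  for dd in [-100,-85,-70,-55,70,90,110]:
   for psi in range(-90,91,15):
    W=wp(YAW+np.radians(dd),np.radians(psi))
    if min(w[2] for w in W)<.006: continue
    bs=[]
    for pp,Rp,c in W[::-1]:
        cnt+=1; b=ik(cmd(pp,Rp),Rp.as_quat())
        if b is None: break
        bs.append(np.array(b))
    if len(bs)<len(WP): continue
    J=np.array([a]+bs[::-1]); jm=np.minimum(J-lo,hi-J).min()
    res.append((np.abs(np.diff(J,axis=0)).max().round(2),dd,psi,round(min(w[2] for w in W),3),round(jm,2),J.round(2).tolist()))
 except ValueError as ex: print(ex)
 res.sort(key=lambda r:r[0]); print(len(res),cnt)
 for r in res[:8]: print(*r)
E
python3 s4.py
```

```text
13 95
1.09 -55 0 0.023 0.05 [[-0.34, 0.65, 0.27, 2.42, 1.95, 0.86, -1.54], [-1.0, 0.83, 0.29, 1.64, 0.87, 1.2, -0.79], [-0.49, 0.51, -0.01, 1.76, 0.34, 0.7, -0.34], [0.38, 0.72, -0.81, 1.83, -0.07, 0.5, 0.16], [0.68, 1.18, -1.06, 1.8, -0.44, 0.56, 0.67]]
1.3 -55 -15 0.033 0.05 [[-0.34, 0.65, 0.27, 2.42, 1.95, 0.86, -1.54], [-0.97, 0.92, 0.34, 1.42, 0.66, 1.4, -0.73], [-0.47, 0.61, -0.01, 1.54, 0.21, 1.02, -0.35], [0.2, 0.73, -0.57, 1.62, -0.2, 0.86, 0.13], [0.57, 1.17, -0.98, 1.59, -0.31, 0.9, 0.39]]
1.43 -70 -30 0.033 0.05 [[-0.34, 0.65, 0.27, 2.42, 1.95, 0.86, -1.54], [-0.87, 1.02, 0.35, 1.16, 0.52, 1.65, -0.73], [-0.49, 0.64, 0.04, 1.47, 0.16, 1.1, -0.55], [0.22, 0.69, -0.58, 1.71, -0.23, 0.68, -0.07], [0.69, 1.2, -1.12, 1.78, -0.28, 0.53, 0.26]]
1.43 -55 -30 0.025 0.05 [[-0.34, 0.65, 0.27, 2.42, 1.95, 0.86, -1.54], [-0.88, 1.01, 0.34, 1.2, 0.52, 1.64, -0.74], [-0.46, 0.72, 0.02, 1.32, 0.1, 1.33, -0.38], [0.08, 0.81, -0.42, 1.4, -0.24, 1.2, 0.03], [0.39, 1.15, -0.75, 1.37, -0.41, 1.26, 0.33]]
1.57 -70 -45 0.025 0.05 [[-0.34, 0.65, 0.27, 2.42, 1.95, 0.86, -1.54], [-0.79, 1.12, 0.37
[... 219 characters left out ...]
95, 0.86, -1.54], [-0.8, 1.1, 0.37, 0.98, 0.38, 1.87, -0.79], [-0.44, 0.85, 0.07, 1.1, -0.01, 1.62, -0.43], [-0.01, 0.93, -0.31, 1.18, -0.29, 1.53, -0.08], [0.24, 1.21, -0.6, 1.14, -0.45, 1.6, 0.21]]
2.26 -55 15 0.013 0.03 [[-0.34, 0.65, 0.27, 2.42, 1.95, 0.86, -1.54], [-1.0, 0.74, 0.22, 1.86, 1.14, 1.03, -0.9], [-0.59, 0.45, 0.13, 1.97, 0.47, 0.32, -0.34], [0.62, 0.89, -1.22, 2.02, 1.15, 0.29, -0.84], [0.75, 1.23, -1.1, 1.99, -1.03, 0.29, 1.42]]
2.78 90 90 0.009 0.02 [[-0.34, 0.65, 0.27, 2.42, 1.95, 0.86, -1.54], [-0.04, 0.57, -0.03, 2.45, 3.64, 0.93, -1.63], [-0.71, 0.45, 0.34, 2.08, 0.86, 0.29, 1.15], [-0.76, 0.72, 0.14, 1.77, 0.86, 1.05, 1.35], [-0.76, 1.04, 0.03, 1.54, 0.98, 1.57, 1.5]]
```

```bash
cat > p1.py <<'E'
from s4 import *
W=wp(YAW+np.radians(-55),np.radians(-30),xc=-.174)
pp,Rp,c=W[0]
try: servo_line(cmd(pp,Rp),ori=Rp.as_quat(),vel=.2); print('line')
except PlanningError as ex:
    print(ex); move_ptp(cmd(pp,Rp),Rp.as_quat())
print(get_time_s(),np.round(get_joint_pos(),2),get_opening())
for pp,Rp,c in W[1:]: print(c,None if (b:=ik(cmd(pp,Rp),Rp.as_quat())) is None else np.round(b,2))
s=snap('scene','s10'); crop(s,'s10d',230,430,60,260,3); t=snap('top','t10'); crop(t,'t10d',130,330,80,280,3)
E
python3 p1.py
```

```text
line
22.2083 [-0.8   0.98  0.14  1.21  0.63  1.71 -0.85] 0.060278366598722814
0.0816342590191905 [-0.37  0.72 -0.15  1.34  0.21  1.34 -0.48]
0.04866978550234988 [ 0.05  0.8  -0.38  1.42 -0.28  1.19  0.06]
0.02485010610751759 [ 0.32  1.09 -0.57  1.4  -0.56  1.3   0.45]
```

View pics/s10d.png

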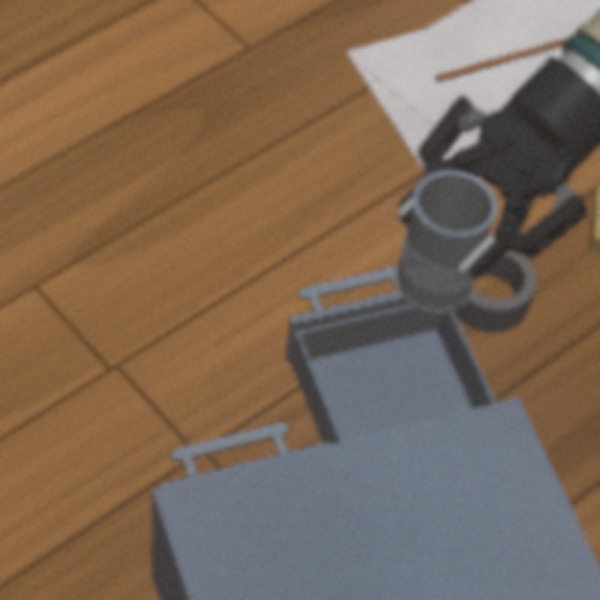

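View pics/t10d.png

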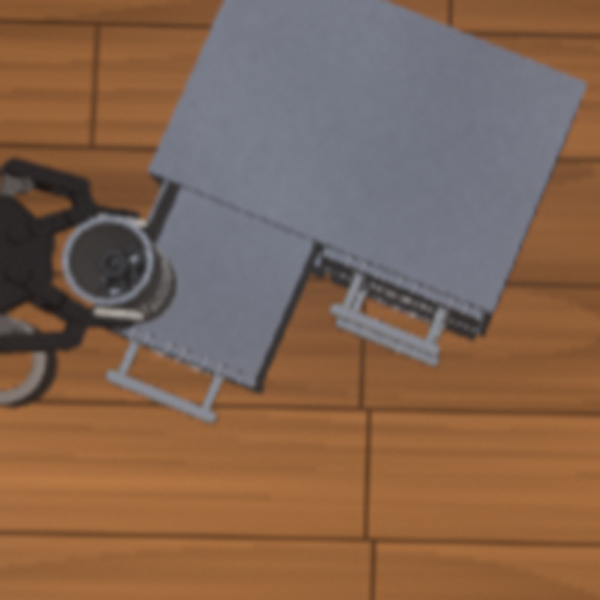

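```bash
cat > p2.py <<'E'
from s4 import *
W=wp(YAW+np.radians(-55),np.radians(-30),xc=-.174)
for i,v in ((1,.08),(2,.06)):
    pp,Rp,c=W[i]
    servo_line(cmd(pp,Rp),ori=Rp.as_quat(),vel=v); print(get_time_s(),np.round(get_joint_pos(),2),get_contact_force())
s=snap('scene','s11'); crop(s,'s11d',230,430,60,260,3)
E
python3 p2.py
```

```text
23.3333 [-0.38  0.72 -0.15  1.34  0.2   1.34 -0.47] [ 0.14616408  0.28072747 -2.86224809]
24.25 [ 0.09  0.81 -0.45  1.42 -0.22  1.19  0.01] [ 0.28349796  0.56539838 -2.08009904]
```

View pics/s11d.png

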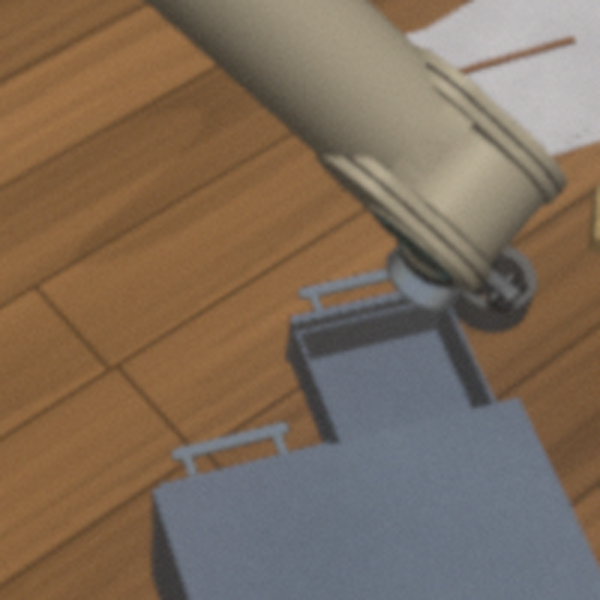

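```bash
python3 - <<'E'
from s4 import *
s=load('s11'); t=snap('top','t11'); crop(t,'t11d',130,330,80,280,3)
W=wp(YAW+np.radians(-55),np.radians(-30),xc=-.174)
for i in (2,3):
    pp,Rp,c=W[i]; M=Rp.as_matrix(); gp=pp-GP*M[:,2]; ax=(Rp*Rg.inv()).apply([0,0,1.])
    rim=gp+.035*ax; print(tocab(rim),tocab(rim+ [0,0,0])-tocab(gp),(proj(s,rim)-[230,60])*3,(proj(t,rim)-[130,80])*3)
E
```

```text
[-0.17897309  0.08160231  0.23546889] [ 2.00751753e-02 -2.86703216e-02  2.77555756e-17] [417.34175998 278.3340289 ] [171.91241797 265.44093859]
[-0.18260365  0.08678728  0.18539371] [ 0.01644462 -0.02348535 -0.02007518] [412.46121168 310.65170262] [175.99210347 279.0803036 ]
```

View pics/t11d.png

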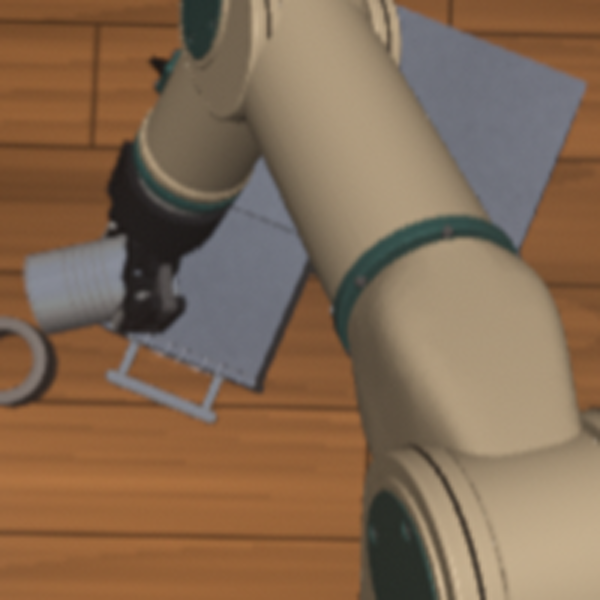

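```bash
cat > p3.py <<'E'
from s4 import *
W=wp(YAW+np.radians(-55),np.radians(-30),xc=-.172,back=.008)
pp,Rp,c=W[3]; print(Rp.as_matrix()[:,2],c)
print(servo_line(cmd(pp,Rp),ori=Rp.as_quat(),vel=.03,guard=12), get_time_s(),np.round(get_joint_pos(),2),get_contact_force())
dwell(1.0); print(get_contact_force())
s=snap('scene','s12'); crop(s,'s12d',280,430,90,240,5)
E
python3 p3.py
```

```text
[-0.40635968  0.82010093 -0.40287252] 0.02485010610751759
False 25.1083 [ 0.37  1.12 -0.69  1.38 -0.47  1.28  0.38] [-0.20127718  0.40276065 -0.81634322]
[ 0.04266136  0.11882279 -2.1382818 ]
```

View pics/s12d.png

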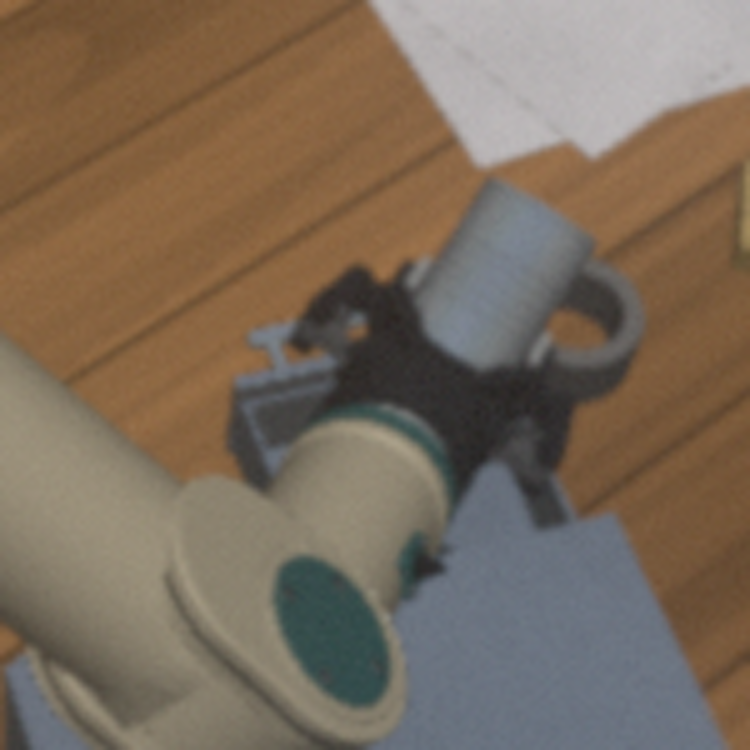

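```bash
python3 - <<'E'
from s4 import *
F=[]
for i in range(8): F.append(get_contact_force()); dwell(.05)
print(np.mean(F,0),np.std(F,0))
t=snap('top','t12'); crop(t,'t12d',110,290,90,250,4)
pp,Rp,c=wp(YAW+np.radians(-55),np.radians(-30),xc=-.172,back=.008)[3]
M=Rp.as_matrix(); gp=pp-GP*M[:,2]; ax=(Rp*Rg.inv()).apply([0,0,1.])
print('grip',tocab(gp),'ax',C2.T@ax[:2],ax[2],'z',C2.T@M[:2,2],M[2,2])
for nm,sx in (('y',1),('x',0)): print(nm,C2.T@M[:2,sx],M[2,sx])
E
```

```text
[-0.13372903 -0.03298052 -0.94257319] [0.29880025 0.40754051 0.2757995 ]
grip [-0.19303323  0.10453857  0.20546889] ax [ 0.46984631 -0.67101007] -0.5735764363510465 z [-0.67811602  0.614697  ] -0.4028725216488086
y [ 0.15102132 -0.41992021] -0.8949075786792487
x [0.71927132 0.6676935 ] -0.1919222679179639
```

View pics/t12d.png

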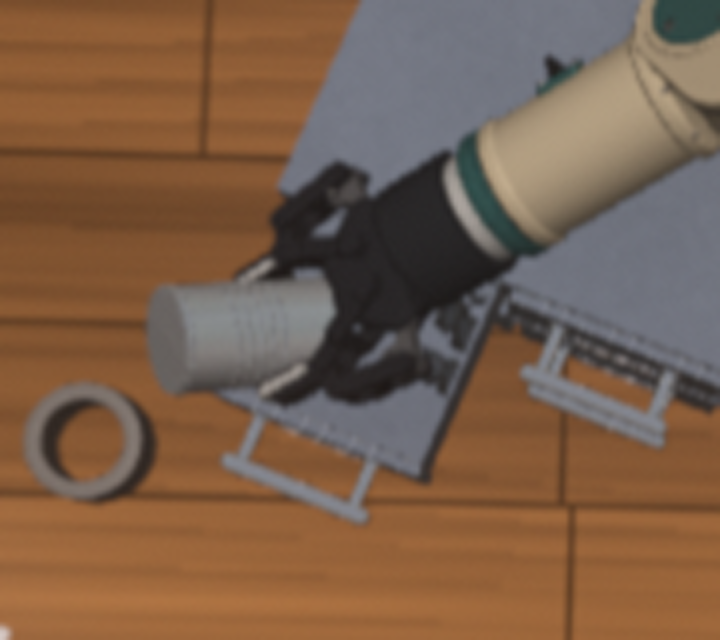

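```bash
cat > p4.py <<'E'
from s4 import *
W=wp(YAW+np.radians(-55),np.radians(-30),xc=-.172,back=.008)
for i,v in ((2,.06),(1,.08),(0,.1)):
    pp,Rp,c=W[i]
    servo_line(cmd(pp,Rp),ori=Rp.as_quat(),vel=v)
F=[]
for i in range(6): F.append(get_contact_force()); dwell(.03)
print(get_time_s(),np.mean(F,0),np.round(get_joint_pos(),2),get_opening())
s=snap('scene','s13'); t=snap('top','t13'); 
a=cv2.resize(s['img'][90:230,290:430,::-1],None,fx=4,fy=4,interpolation=2); b=cv2.resize(t['img'][110:230,140:240,::-1],None,fx=4.66,fy=4.66,interpolation=2)
b=cv2.resize(b,(int(b.shape[1]*560/b.shape[0])//2*1,280)) if 0 else b
cv2.imwrite('pics/p13a.png',a);cv2.imwrite('pics/p13b.png',b)
E
python3 p4.py
```

```text
29.4417 [-0.15280035  0.26027351 -0.54970649] [-0.79  0.98  0.15  1.22  0.64  1.7  -0.84] 0.06016084320265463
```

View pics/p13a.png

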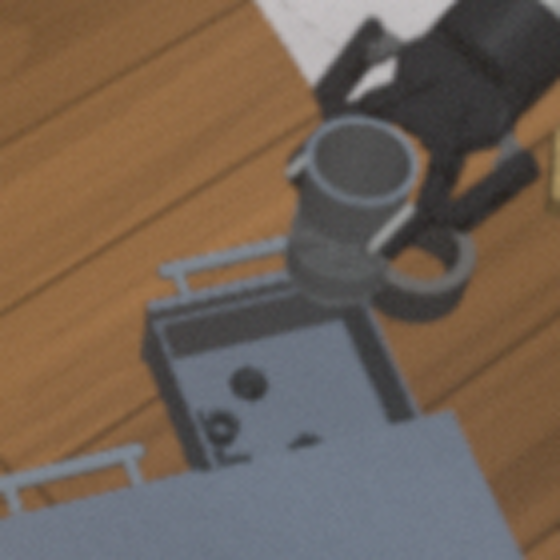

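View pics/p13b.png

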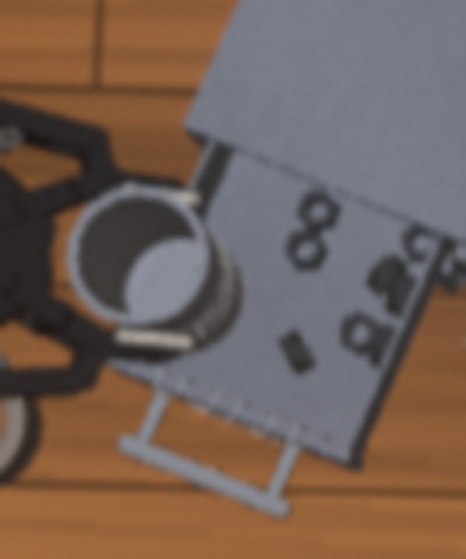

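```bash
cat > q1.py <<'E'
from s3 import *
Rg=tool(np.radians(-60),np.radians(30),0); q=Rg.as_quat()
e0=np.array([.53458,-.26247,.0351])
servo_line(e0+[0,0,.18],ori=q,vel=.25)
servo_line(e0+[0,0,.015],vel=.2); dwell(.1)
print(servo_line(e0+[0,0,-.004],vel=.03,guard=3),get_ee_pos(),get_contact_force(),get_time_s())
s=snap('scene','s14'); crop(s,'s14d',150,270,180,300,5)
E
python3 q1.py
```

```text
True [ 0.53491666 -0.26276494  0.03520235] [ 0.8306356  -1.32360499  2.30015382] 33.375
```

View pics/s14d.png

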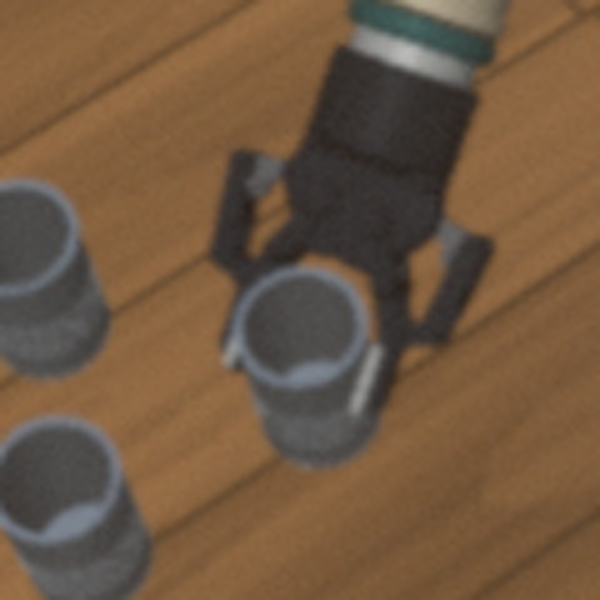

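```bash
cat > q2.py <<'E'
from s3 import *
ungrasp(); e=np.array(get_ee_pos())
servo_line(e+[0,0,.16],vel=.2)
clamp(20)
best=None
for sg in (1,-1):
    x=np.r_[C2[:,1],0]*sg; z=np.array([0,0,-1.]); q=R.from_matrix(np.stack([x,np.cross(z,x),z],1)).as_quat()
    a=ik(tow(-.325,.0745,.15),q); 
    if a is not None:
        d=np.abs(np.array(a)-get_joint_pos()).max(); print(sg,d,np.round(a,2))
        if best is None or d<best[0]: best=(d,q)
q=best[1]; np.save('qpush.npy',q)
move_ptp(tow(-.325,.0745,.15),q)
servo_line(tow(-.325,.0745,.066),vel=.15,guard=6); print(get_time_s(),tocab(np.array(get_ee_pos())))
s=snap('scene','s15'); t=snap('top','t15'); crop(s,'s15d',150,400,100,300,3); crop(t,'t15d',130,430,80,280,2)
E
python3 q2.py
```

```text
1 2.0004291836923764 [-0.23  0.53 -0.43  1.92  0.31  0.75  0.37]
-1 2.2736933786762887 [-0.77  0.52  0.36  1.94 -0.27  0.73 -2.19]
37.9667 [-0.32479307  0.0748143   0.06631922]
```

View pics/s15d.png

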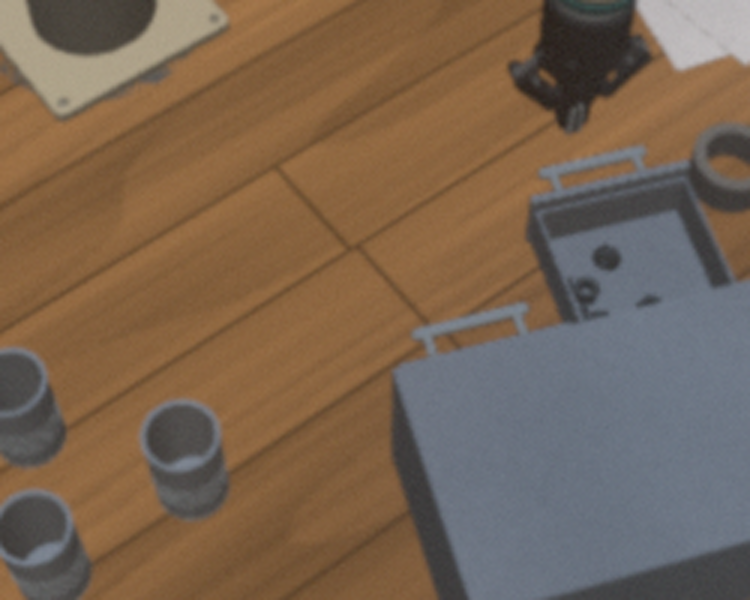

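View pics/t15d.png

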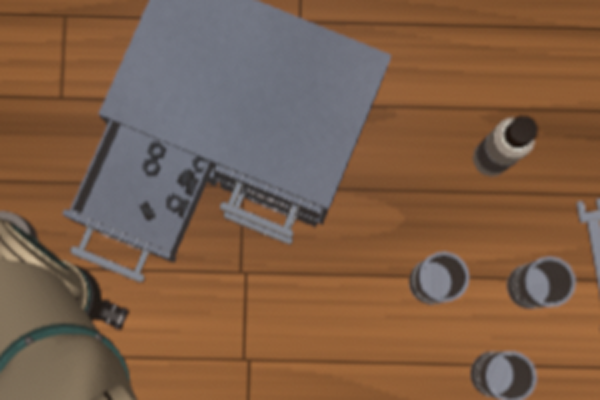

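Tin stands upright and empty, nuts lie in the drawer, fingers in front of the handle. Pushing.

```bash
cat > q3.py <<'E'
from s3 import *
print(servo_line(tow(-.185,.0745,.066),vel=.09,guard=14),get_contact_force(),tocab(np.array(get_ee_pos())))
print(servo_line(tow(-.150,.0745,.066),vel=.03,guard=14),get_contact_force(),tocab(np.array(get_ee_pos())),get_time_s())
s=snap('scene','s16'); crop(s,'s16d',250,450,100,270,4)
E
python3 q3.py
```

```text
False [-0.67846356  0.34780619 -0.30375247] [-0.18495616  0.07401218  0.06596495]
True [-0.67991031 -0.92224252 -0.77062912] [-0.16383025  0.07388698  0.06523742] 40.575
```

View pics/s16d.png

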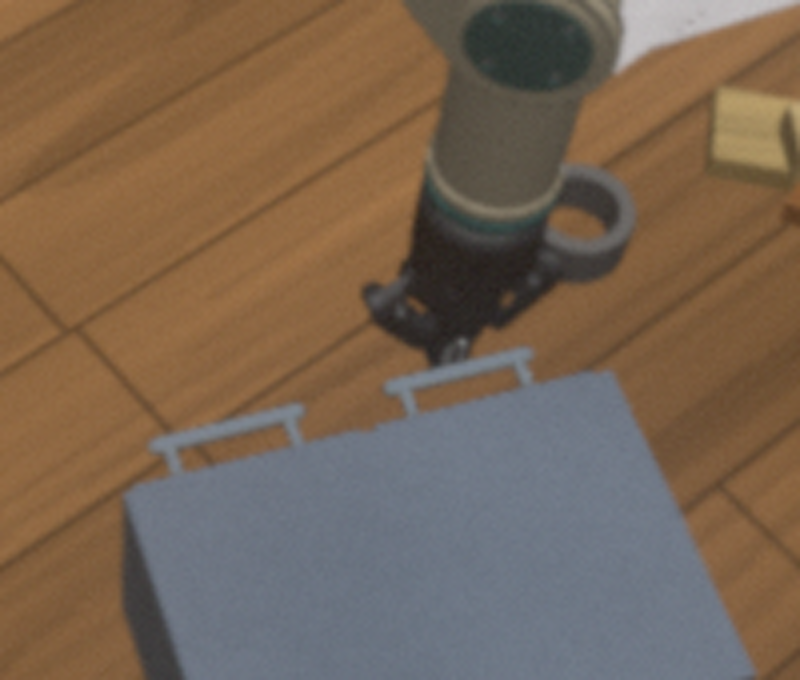

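```bash
cat > q4.py <<'E'
from s3 import *
print(servo_line(tow(-.145,.0745,.066),vel=.02,guard=20),get_contact_force(),tocab(np.array(get_ee_pos())))
dwell(.2)
print(get_contact_force(),tocab(np.array(get_ee_pos())))
servo_line(tow(-.22,.0745,.066),vel=.15)
servo_line(tow(-.32,.0745,.2),vel=.3); dwell(.3)
print(get_time_s())
for n,f in (('scene','s17'),('top','t17')):
    s=snap(n,f); P=tocab(cloud(s)).reshape(-1,3)
    for sd in (1,-1):
        m=(P[:,2]>.105)&(P[:,2]<.13)&(P[:,0]<-.12)&(P[:,0]>-.2)&(abs(P[:,1]*sd-.0745)<.045)
        p=P[m]; b=p[p[:,0]<np.percentile(p[:,0],1)+.014]; print(f,sd,b.mean(0).round(4),len(b))
    crop(s,f+'d',250 if f[0]=='s' else 165,450 if f[0]=='s' else 335,130 if f[0]=='s' else 50,280 if f[0]=='s' else 220,4)
E
python3 q4.py
```

```text
True [ 0.07366059 -0.48501889  0.07687982] [-0.16468887  0.07268973  0.06414557]
[-0.0629225   0.88451197  0.61511958] [-0.16479491  0.07225465  0.06370255]
42.9333
s17 1 [-0.1437  0.0746  0.1197] 154
s17 -1 [-0.1432 -0.0751  0.1201] 157
t17 1 [-0.1465  0.0747  0.1218] 160
t17 -1 [-0.1461 -0.0741  0.122 ] 160
```

View pics/t17d.png

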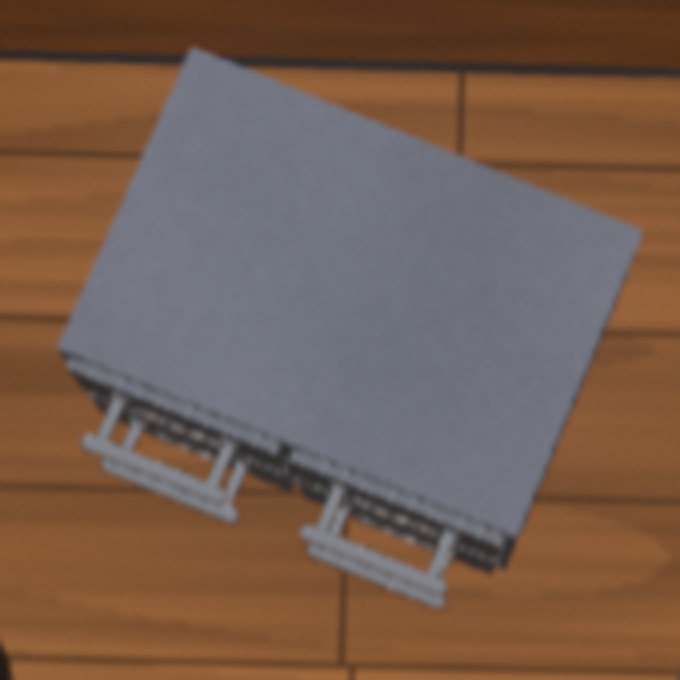

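View pics/s17.png

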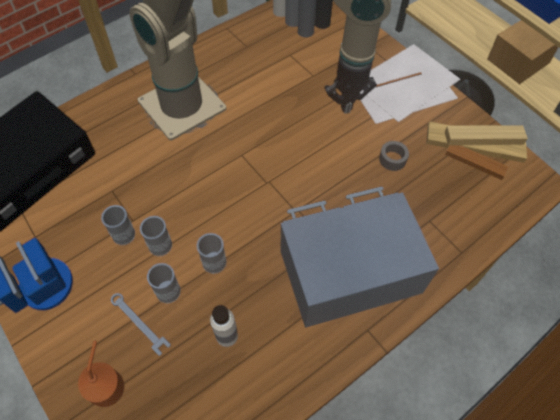

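View pics/t17.png

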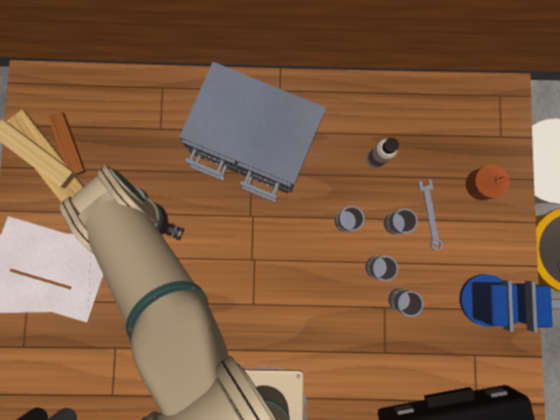

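```bash
python3 - <<'E'
from h import *
print(close_job(),get_time_s())
E
```

```text
the job is handed in; nothing more can be done
the job is handed in; nothing more can be done
```

The job is done and handed in at about 43 s of the 72 s allowed. I pulled the upper left drawer out to about 125 mm and poured the nuts in. I then stood the empty tin upright on its old spot and pushed the drawer shut by its handle.

**Last checks**
- **Drawers:** The two upper handles are level within about 0.5 mm in both cameras, so the upper left drawer reads as fully shut. The lower drawers look unmoved.
- **Tin:** It stands upright, and the last pictures show it empty. The wrist force fell to about the weight of the tin alone after the pour.
- **Nuts:** I saw nuts only in the drawer and none on the bench or the roof. Some overlapped and the cabinet roof hid part of the drawer floor, so I could not count all eight one by one.
- **Bystanders:** The spray can, wrench and tape roll look where they were.

**What went wrong or disagreed**
- **Missed first pull:** The first pull went over the handle because the real fingertips sit about 37 mm short of the reported TCP. A touch on the bench and the pictures confirmed this, and I corrected for it from then on.
- **Upward force on the second pull:** The gripper felt up to about 12 N upward, probably a finger knuckle on the drawer's front panel.
- **Last push:** Both shutting pushes stopped on the force guard about 2–3 mm short of the position I had computed for a shut drawer. The pictures still show it shut.

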